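# Load the stopper sterilizer and bolt down its lid

### The job

Load every rubber stopper into the open sterilizer pot: tip the ones on the tray in together by tilting the tray over the pot, add those lying on the bench, and set the tray back flat on the bench beside the pot. Then swing the lid fully shut and tighten its four wing nuts clockwise in crisscross order, never two neighbours one after the other while their opposites wait: each one first about half-way (some 60 degrees), and only when all are half tight, each to its stop. Leave the bottle, jar and beaker alone.

Things in the scene. Friction and masses are not known exactly. Their poses are not given: they have to be found in the camera images.
- chamber_floor (a point): Centre of the flat inner floor of the sterilizer, a fixed round open-topped steel pot standing on the bench: inside radius 96, outside radius 104 (flange 126), inside depth 88 (floor 12 above the bench, rim 100 above it). x and y level, z up; the lid's hinge is on the pot's own -y side.
- lid_hinge (a point): Middle of the lid's hinge axis, 130 from the pot's centre on its own -y side, 100 above the bench. The frame turns with the lid: x along the hinge, y across the lid to its free edge, z out of the lid's outer (upper) face, which lies 12 from this point. Round lid, 252 across, 0.4 kg, from y 4 to 256; bare near the free edge (x -40 to 40, y 220 to 250).
- lid (a joint): Lid opening angle in rad: 0 shut on the rim, starts open at 1.8 to 1.95, stop at 2.0. The hinge is stiff: the lid stays at whatever angle it is left and takes about 2 to 6 N at its free edge to push. A valve post 32 tall, 28 wide stands at the lid's centre.
- tray_grip (a point): Loose steel tray, 160 long (x), 120 wide (y), 0.20 to 0.33 kg: flat floor 4 thick, walls 32 high on three sides, open mouth without lip at +x. This point: middle of its black grip bar, above the tray's centre, 63 above the underside; bar along x (-82 to +43), 12 wide (y), 24 tall (51 to 75 above the underside), joined to the rear wall only. x towards the mouth, z up.
- nut0_wing (a point): Middle of the steel wing of nut0, on the nut's axis, 30 above the lid's outer face, 105 from the lid's centre; seen in the lid's axes it is the nut on the free-edge side, +x side. Diagonally opposite nut2. The wing is a flat upright bar 50 long (along this frame's x), 12 thick (y), 12 to 44 above the lid; z is the nut's axis, out of the lid.
- nut0 (a joint): Turn of nut0 in rad, clockwise seen from above the shut lid: 0 to 0.2 loose (start), about 1.1 half tight, 2.2 at its stop = fully tight. At 0 the wing points away from the lid's centre. Turns stiffly (0.06 N m) and stays where it is left.
- nut1_wing (a point): Middle of the steel wing of nut1, on the nut's axis, 30 above the lid's outer face, 105 from the lid's centre; seen in the lid's axes it is the nut on the free-edge side, -x side. Diagonally opposite nut3. The wing is a flat upright bar 50 long (along this frame's x), 12 thick (y), 12 to 44 above the lid; z is the nut's axis, out of the lid.
- nut1 (a joint): Turn of nut1 in rad, clockwise seen from above the shut lid: 0 to 0.2 loose (start), about 1.1 half tight, 2.2 at its stop = fully tight. At 0 the wing points away from the lid's centre. Turns stiffly (0.06 N m) and stays where it is left.
- nut2_wing (a point): Middle of the steel wing of nut2, on the nut's axis, 30 above the lid's outer face, 105 from the lid's centre; seen in the lid's axes it is the nut on the hinge side, -x side. Diagonally opposite nut0. The wing is a flat upright bar 50 long (along this frame's x), 12 thick (y), 12 to 44 above the lid; z is the nut's axis, out of the lid.
- nut2 (a joint): Turn of nut2 in rad, clockwise seen from above the shut lid: 0 to 0.2 loose (start), about 1.1 half tight, 2.2 at its stop = fully tight. At 0 the wing points away from the lid's centre. Turns stiffly (0.06 N m) and stays where it is left.
- nut3_wing (a point): Middle of the steel wing of nut3, on the nut's axis, 30 above the lid's outer face, 105 from the lid's centre; seen in the lid's axes it is the nut on the hinge side, +x side. Diagonally opposite nut1. The wing is a flat upright bar 50 long (along this frame's x), 12 thick (y), 12 to 44 above the lid; z is the nut's axis, out of the lid.
- nut3 (a joint): Turn of nut3 in rad, clockwise seen from above the shut lid: 0 to 0.2 loose (start), about 1.1 half tight, 2.2 at its stop = fully tight. At 0 the wing points away from the lid's centre. Turns stiffly (0.06 N m) and stays where it is left.
- stopper0_mid (a point): Centre (half-way up) of a loose dark rubber stopper, 28 across, 28 tall, 18 g, standing at the start on the tray's floor (it slides there from a slope of 25 to 35 degrees); z is its axis. May be absent.
- stopper1_mid (a point): Centre (half-way up) of a loose dark rubber stopper, 28 across, 28 tall, 18 g, standing at the start on the tray's floor (it slides there from a slope of 25 to 35 degrees); z is its axis. May be absent.
- stopper2_mid (a point): Centre (half-way up) of a loose dark rubber stopper, 28 across, 28 tall, 18 g, standing at the start on the tray's floor (it slides there from a slope of 25 to 35 degrees); z is its axis. May be absent.
- stopper3_mid (a point): Centre (half-way up) of a loose dark rubber stopper, 28 across, 28 tall, 18 g, standing at the start on the tray's floor (it slides there from a slope of 25 to 35 degrees); z is its axis. May be absent.
- stopper4_mid (a point): Centre (half-way up) of a loose dark rubber stopper, 28 across, 28 tall, 18 g, standing at the start on the tray's floor (it slides there from a slope of 25 to 35 degrees); z is its axis. May be absent.
- stopper5_mid (a point): Centre (half-way up) of a loose dark rubber stopper, 28 across, 28 tall, 18 g, standing at the start on the bench beyond the tray; z is its axis. May be absent.
- stopper6_mid (a point): Centre (half-way up) of a loose dark rubber stopper, 28 across, 28 tall, 18 g, standing at the start on the bench beyond the tray; z is its axis. May be absent.
- stopper7_mid (a point): Centre (half-way up) of a loose dark rubber stopper, 28 across, 28 tall, 18 g, standing at the start on the bench beyond the tray; z is its axis. May be absent.
- amber_bottle: Bystander, leave alone: amber glass bottle, 64 across, 130 tall. Origin at the centre of its underside.
- white_jar: Bystander, leave alone: low white plastic jar, 68 across, 55 tall. Origin at the centre of its underside.
- beaker: Bystander, leave alone: glass beaker, 60 across, 70 tall. Origin at the centre of its underside.
Mind the look-alikes: they are no part of the job. Leave any pink or purple look-alike of the part that bears stopper6_mid alone. What is shaped like the part that bears stopper5_mid but white is not meant.

How it is judged:
On the way, in this order (a step that is already met when the one before it is completed fails the run):
1. the tray is tipped over the pot with stoppers on it (angle between tray_grip's own z axis and vertical above 0.25 rad and horizontal distance between tray_grip and chamber_floor below 0.2 m and height (world z) of tray_grip above 0.1 m and height (world z) of any of stopper0_mid, stopper1_mid, stopper2_mid, stopper3_mid, stopper4_mid above 0.09 m), for 0.05 s.
2. every stopper is in the pot and the tray is back flat on the bench (horizontal distance between each of stopper0_mid, stopper1_mid, stopper2_mid, stopper3_mid, stopper4_mid, stopper5_mid, stopper6_mid, stopper7_mid and chamber_floor below 0.097 m and z of stopper0_mid in the frame of chamber_floor between 0 and 0.085 m and z of stopper1_mid in the frame of chamber_floor between 0 and 0.085 m and z of stopper2_mid in the frame of chamber_floor between 0 and 0.085 m and z of stopper3_mid in the frame of chamber_floor between 0 and 0.085 m and z of stopper4_mid in the frame of chamber_floor between 0 and 0.085 m and z of stopper5_mid in the frame of chamber_floor between 0 and 0.085 m and z of stopper6_mid in the frame of chamber_floor between 0 and 0.085 m and z of stopper7_mid in the frame of chamber_floor between 0 and 0.085 m and height (world z) of tray_grip below 0.08 m and angle between tray_grip's own z axis and vertical below 0.15 rad and horizontal distance between tray_grip and chamber_floor above 0.17 m), for 0.2 s.
3. the lid is shut (value of joint lid below 0.05 rad), for 0.2 s.
4. all four nuts are about half tight (value of joint each of nut0, nut1, nut2, nut3 above 0.7 rad), for 0.2 s.
5. all four nuts are fully tight (value of joint each of nut0, nut1, nut2, nut3 above 2 rad), for 0.2 s.
At the end, for the whole second after the job is handed in: Every present stopper is inside the pot, the tray is level (within 0.15 rad) on the bench beside the pot, the lid is shut (under 0.05 rad) and all four nuts are tight (over 2.0 of 2.2 rad) (all of step 2 and all of step 5 and value of joint lid below 0.05 rad); the robot touches nothing.
It fails at once if a nut is tightened while the lid is open (value of joint lid above 0.15 rad and value of joint any of nut0, nut1, nut2, nut3 above 0.6 rad).
It fails at once if a nut is tightened beyond half (1.6 rad) while another is not yet half tight (under 0.7 rad) (value of joint any of nut0, nut1, nut2, nut3 above 1.6 rad and value of joint any of nut0, nut1, nut2, nut3 below 0.7 rad).
It fails at once if first pass not crisscross: two neighbours tightened (over 0.6 rad) while both of their opposites are still loose (under 0.4 rad) ((value of joint each of nut0, nut1 above 0.6 rad and value of joint each of nut2, nut3 below 0.4 rad) or (value of joint each of nut1, nut2 above 0.6 rad and value of joint each of nut3, nut0 below 0.4 rad) or (value of joint each of nut2, nut3 above 0.6 rad and value of joint each of nut0, nut1 below 0.4 rad) or (value of joint each of nut3, nut0 above 0.6 rad and value of joint each of nut1, nut2 below 0.4 rad)).
It fails at once if second pass not crisscross: two neighbours tight (over 1.9 rad) while both of their opposites are only half tight (under 1.6 rad) ((value of joint each of nut0, nut1 above 1.9 rad and value of joint each of nut2, nut3 below 1.6 rad) or (value of joint each of nut1, nut2 above 1.9 rad and value of joint each of nut3, nut0 below 1.6 rad) or (value of joint each of nut2, nut3 above 1.9 rad and value of joint each of nut0, nut1 below 1.6 rad) or (value of joint each of nut3, nut0 above 1.9 rad and value of joint each of nut1, nut2 below 1.6 rad)).
It fails at once if a bystander is moved more than 4 cm (distance of any of amber_bottle, white_jar, beaker from where it was at the start of the episode above 0.04 m).
Of stopper0, stopper1, stopper2, stopper3, stopper4 only 3 to 5 are there at a start; the rules pass over those that are not, and their reading is None.
Of stopper5, stopper6, stopper7 only 1 to 3 are there at a start; the rules pass over those that are not, and their reading is None.
At some moment in a run one of stopper5, stopper6, stopper7, tray may be knocked a few centimetres aside while the robot is not near it.
It also fails if it takes over 210 s, if anything falls off the work surface, if the arm or the gripper's body presses on something with over 40 N, if the wrist force passes 120 N, or if a joint passes its speed limit or range.

### The arm

A 6-joint arm with a two-finger parallel gripper is mounted at the origin on the work surface. World frame = base frame: x ahead of the robot, y to its left, z up, the work surface at z = 0. Lengths are in m, angles in rad, forces in N, time in s.
With the tool pointing down it reaches from about 0.275 to 0.975 m from the base axis. Payload 8.4 kg.
Tool frame: the origin (TCP) lies midway between the tips of the shut fingers; the grasp point (between the pads) lies 19 mm behind it; z points along the fingers, y is the direction in which the jaws open and shut (so a half turn about z gives the same grasp; the last joint's range is limited). The gripper opens to 92 mm and grips with 3 to 60 N. Pads are 20 mm wide; open, the fingers measure 128 mm over their backs; the gripper's body (75 mm by 189 mm) begins 69 mm behind the grasp point.
Start: joints at [-1.2, 0.353, 1.633, -0, 1.155, -0.002], TCP at [0.228, -0.582, 0.192] pointing down, gripper open.
Joint ranges: [-2.63, 2.63], [-0.92, 2.1], [0.06, 2.66], [-1.3, 4.44], [0, 2.69], [-3.02, 3.02]. Speed limits (rad/s): [2.22, 2.22, 2.79, 3.14, 3.14, 3.14].

### API

Orientations are given as a rotation vector (axis times angle).
In Python, from plant import arm gives the robot as it stands.
- The arm moves only by the tool move_arm, never from a script. Its argument "increments" is a list of rows, each a list of 5 numbers: the shift along the tool's x, y, z in m, then the turn about the tool's z in rad, then the closure, from -1 (fully open) to 1 (shut). A call has 1 to 20 rows; each row is the pose to reach, as a shift and turn from the pose measured when the call began, along the tool's axes at that moment; what a row does not reach only later rows make up. A row lasts 1/12 s, in which the tool goes at most 41.7 mm and 7.16 degrees, less where a joint would pass 70% of its speed; a pose out of reach is approached as far as the arm can. A call with a gripper value outside its range is refused whole. The fingers move at their own pace and stop on an object; "grip_force" is the grip in N (left out, the last holds). Time passes only in rows, so rows that repeat a pose let the fingers close. It gives the time, the measured TCP pose, the force and the opening at its end, in the units of the state.
- arm.observe(): the state, without advancing time (a new reading comes with each control period).
- arm.capture(name): name is "scene" or "side" or "wrist"; returns (picture, depth): 420x560x3 uint8, red, green, blue; 420x560 float32, m along the optical axis (not along the pixel's ray), 0 where there is no reading.
- arm.camera_model(name): a dict with "fx", "fy", "cx", "cy" (pixels), "dist" ([k1, k2, p1, p2, k3] as OpenCV has them; the pictures are not rectified), "R" (3x3) and "t" (3): a world point X has camera coordinates R X + t. Camera axes: x right, y down, z forward; pixel columns grow to the right and rows downward; lengths in m; the calibration is good to about 2 mm. A picture is of the moment at which its call begins: read the wrist's pose just before it. camera_model takes no time and is no camera call; for the wrist camera it gives the pose at the moment of the call.
- arm.close_job(): hands the job in, once; it reports no verdict.
The state is a dict: "t": time; "joint_pos": joint angles; "qvel": joint speeds; "joint_torque": joint torques, N m; "ee_pos": TCP position; "ee_rot": TCP orientation; "force": force on the tool from outside, world axes, zero at the start; "ft_torque": the same for the moment, N m; "opening": finger opening in m.
Only numpy, scipy, OpenCV 4.12 (cv2) and the standard library are available. Lean on these libraries where they do the work, as an engineer would, in place of code of your own. Each camera call takes 0.05 s, during which the arm holds its last target.

## Working session

There is one attempt and no reset: what is moved stays moved. The work goes in short steps, Python scripts to look and compute and a tool call to move; the robot and the scene stay as the last step left them, time stands still between calls to the robot, and variables do not carry over. Pictures are saved under pics/ and viewed, and the job is handed in when it is done.

Besides the shell and the picture viewer there is one more tool, called after "Emit:" by a JSON object that holds its "api" and its "payload". move_arm: Moves the arm, as the interface text tells. Its arguments: {"type":"object","properties":{"increments":{"type":"array"},"grip_force":{"type":"number"}},"required":["increments"]}

```bash
ls; mkdir -p pics; cat > h.py <<'E'
import numpy as np, cv2
from plant import arm
from scipy.spatial.transform import Rotation as Rn
def save(n,fn):
    im,d=arm.capture(n); m=arm.camera_model(n)
    cv2.imwrite(f'pics/{fn}.png',cv2.cvtColor(im,cv2.COLOR_RGB2BGR)); np.savez(f'pics/{fn}.npz',im=im,d=d,**{k:np.array(v) for k,v in m.items()})
def load(fn): return np.load(f'pics/{fn}.npz')
def K(m): return np.array([[m['fx'],0,m['cx']],[0,m['fy'],m['cy']],[0,0,1.]],float)
def ray(m,u,v):
    p=cv2.undistortPoints(np.array([[[u,v]]],float),K(m),m['dist'])[0,0]
    return np.array([p[0],p[1],1.])
def at_z(m,u,v,z):
    r=m['R'].T@ray(m,u,v); c=-m['R'].T@m['t']; return c+r*(z-c[2])/r[2]
def at_d(m,u,v,k=1):
    d=m['d'][int(v)-k:int(v)+k+1,int(u)-k:int(u)+k+1]; d=np.median(d[d>0]); return m['R'].T@(ray(m,u,v)*d-m['t'])
def cloud(m):
    h,w=m['d'].shape; vv,uu=np.mgrid[:h,:w]
    p=cv2.undistortPoints(np.stack([uu,vv],-1).reshape(-1,1,2).astype(float),K(m),m['dist']).reshape(h,w,2)
    d=m['d']; P=np.dstack([p[...,0]*d,p[...,1]*d,d])-m['t']
    return P@m['R']
def proj(m,X):
    rv=cv2.Rodrigues(m['R'])[0]; return cv2.projectPoints(np.array(X,float).reshape(-1,3),rv,m['t'],K(m),m['dist'])[0][:,0]
def crop(fn,x0,y0,x1,y1,out,s=4):
    im=cv2.imread(f'pics/{fn}.png')[y0:y1,x0:x1]; cv2.imwrite(f'pics/{out}.png',cv2.resize(im,None,fx=s,fy=s,interpolation=cv2.INTER_CUBIC))
def st():
    s=arm.observe(); R=Rn.from_rotvec(s['ee_rot']).as_matrix()
    print('t',round(s['t'],2),'pos',np.round(s['ee_pos'],4),'x',np.round(R[:,0],3),'y',np.round(R[:,1],3),'z',np.round(R[:,2],3),'F',np.round(s['force'],1),'M',np.round(s['ft_torque'],2),'op',round(s['opening'],4)); return s,R
E
python3 - <<'E'
from h import *
st()
for n in('scene','side','wrist'): save(n,n+'0'); m=load(n+'0'); print(n,-m['R'].T@m['t'])
E
```

```text
pics
t 0.0 pos [ 0.2275 -0.5816  0.1918] x [ 0.931  0.364 -0.   ] y [ 0.364 -0.931 -0.001] z [-0.001  0.001 -1.   ] F [-0.2  0.   0.7] M [ 0.02  0.01 -0.02] op 0.0921
scene [0.77811142 0.46584269 0.83974326]
side [0.09331406 0.81732288 0.59910393]
wrist [ 0.3027828  -0.55284781  0.38497763]
```

View pics/scene0.png

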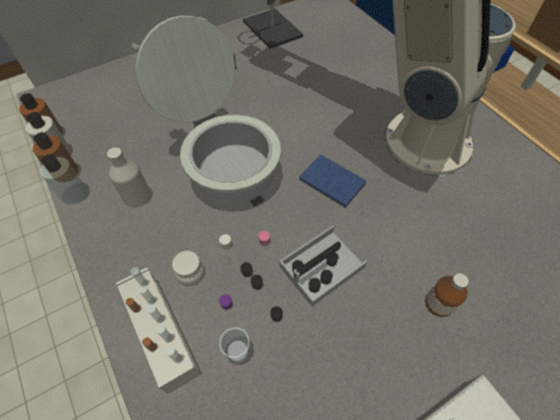

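View pics/side0.png

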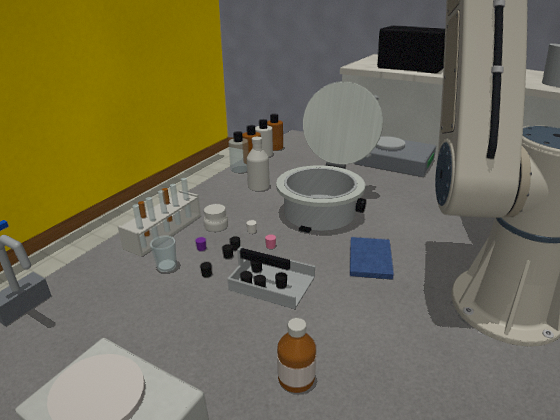

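View pics/wrist0.png

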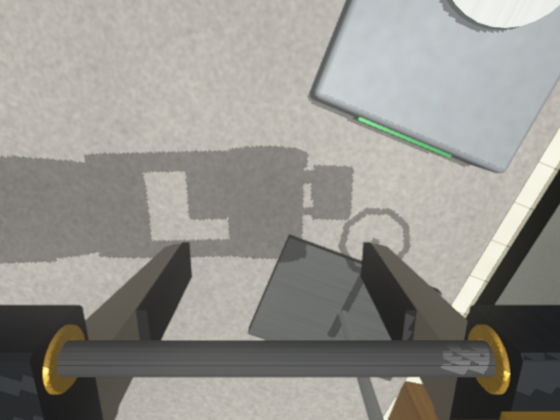

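```bash
python3 - <<'E'
from h import *
crop('scene0',190,210,390,340,'c1',4)
crop('scene0',120,5,300,225,'c2',3)
crop('side0',180,210,340,310,'c3',5)
m=load('scene0');
for n,u,v,z in [('pin',264,236,.028),('white',225,239,.028),('s5',247,267,.028),('s6',257,281,.028),('s7',276,312,.028),('purple',225,300,.028)]: print(n,at_z(m,u,v,z),at_d(m,u,v))
P=cloud(m)
# pot rim fit
q=P[(P[...,2]>.094)&(P[...,2]<.104)]; print(len(q),q.min(0),q.max(0))
E
```

```text
pin [0.57180073 0.04324383 0.028     ] [0.57193182 0.04351235 0.02851578]
white [0.65430832 0.00242914 0.028     ] [0.65427247 0.00229494 0.02776493]
s5 [0.64479942 0.093153   0.028     ] [0.64490673 0.09345301 0.02865344]
s6 [0.64224832 0.13455528 0.028     ] [0.64226046 0.13458489 0.02807254]
s7 [0.64266912 0.21702124 0.028     ] [0.64262003 0.21693106 0.02770579]
purple [0.72263304 0.13708697 0.028     ] [0.72261361 0.13697185 0.02771577]
3572 [-0.08084986 -0.71941607  0.09400132] [0.96413944 0.57179992 0.1039907 ]
```

View pics/c1.png

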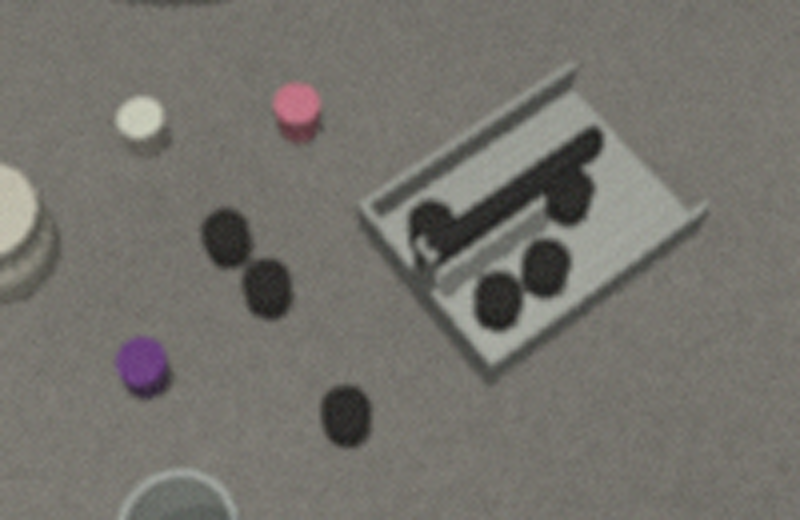

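View pics/c2.png

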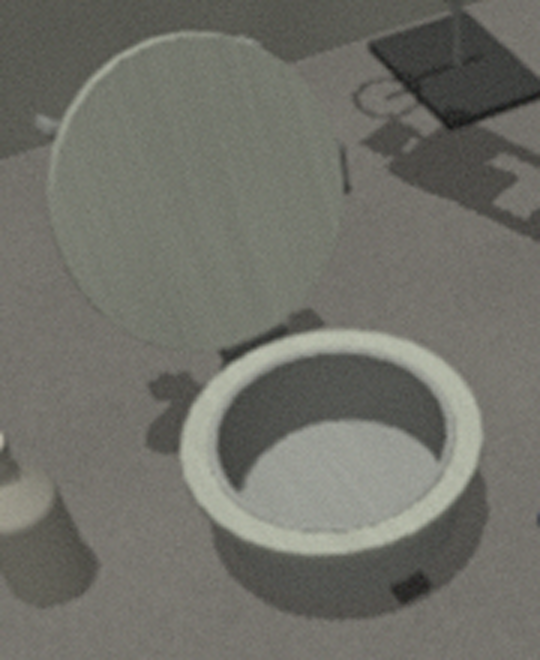

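View pics/c3.png

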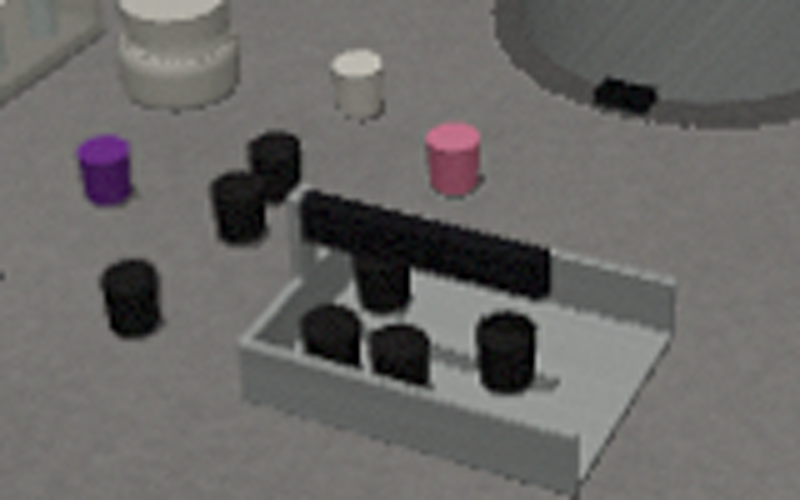

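```bash
python3 - <<'E'
from h import *
from scipy.optimize import least_squares
m=load('scene0'); P=cloud(m); vv,uu=np.mgrid[:420,:560]
s=(abs(P[...,2]-.1)<.004)&(uu>175)&(uu<290)&(vv>110)&(vv<210); q=P[s]
print(q.min(0),q.max(0),np.median(q[:,2]))
# ring: minimise outside [96..126]
f=lambda c: np.maximum(0,np.hypot(*(q[:,:2]-c).T)-.126)+np.maximum(0,.096-np.hypot(*(q[:,:2]-c).T))
c0=(q.min(0)+q.max(0))[:2]/2
r=least_squares(f,c0,loss='soft_l1',f_scale=.002); print('pot',r.x,np.percentile(np.hypot(*(q[:,:2]-r.x).T),[2,50,98]))
# lid plane
s=(P[...,2]>.15)&(uu>130)&(uu<240)&(vv>10)&(vv<130); q=P[s]; c=q.mean(0); w,vt=np.linalg.svd(q-c,full_matrices=False)[1:]
print('lid',c,vt[2],w, q.min(0),q.max(0))
n=vt[2]
# tray bar
s=(P[...,2]>.066)&(P[...,2]<.085)&(uu>275)&(uu<370)&(vv>225)&(vv<305); q=P[s]; c=q.mean(0); vt=np.linalg.svd((q-c)[:,:2])[2] if len(q)<3000 else 0
print('bar',len(q),c,vt); t=(q-c)[:,:2]@vt[0]; print(t.min(),t.max(),(q-c)[:,:2].__matmul__(vt[1]).min(),((q-c)[:,:2]@vt[1]).max())
for n_,u,v in [('e1',190+435/4,210+240/4),('e2',190+592/4,210+135/4)]: print(n_,at_z(m,u,v,.075))
for n_,u,v in [('rearL',190+362/4,210+205/4),('rearR',190+490/4,210+370/4),('mL',190+575/4,210+65/4),('mR',190+705/4,210+205/4)]: print(n_,at_z(m,u,v,.032))
for n_,u,v in [('b',430,222),('b',568,190),('b',546,260),('b',498,295)]: print(n_,at_z(m,190+u/4,210+v/4,.025))
for n_,u,v,z in [('bottle',461,281,.13),('jar',186,258,.055),('beak',235,333,.07),('white bottle',115,155,.13),('bluepad',333,180,.02)]: print(n_,at_d(m,u,v))
E
```

```text
[ 0.41256024 -0.32033352  0.09600069] [ 0.66347998 -0.05714454  0.10378283] 0.09777376678070002
pot [ 0.53856232 -0.18357553] [0.09483357 0.11143284 0.12789574]
lid [ 0.55635461 -0.35321058  0.24917036] [-0.259336    0.77754537 -0.57285952] [7.39521958 5.28637449 4.19119102] [ 0.42505407 -0.43198093  0.15008124] [0.77811142 0.46584269 0.83974326]
bar 339 [0.5136972  0.17386213 0.07389283] [[ 0.99618696  0.08724416]
 [-0.08724416  0.99618696]]
-0.06505529212571104 0.058978310258727754 -0.008047503004697998 0.006176367875871272
e1 [0.56241792 0.17794836 0.075     ]
e2 [0.45441271 0.16982551 0.075     ]
rearL [0.57384573 0.1219434  0.032     ]
rearR [0.56623527 0.24094996 0.032     ]
mL [0.41693294 0.10904529 0.032     ]
mR [0.40796583 0.22347764 0.032     ]
b [0.54470061 0.14823254 0.025     ]
b [0.46612745 0.17256293 0.025     ]
b [0.50192926 0.20187996 0.025     ]
b [0.5365794  0.20529563 0.025     ]
bottle [0.32126835 0.38340223 0.12938358]
jar [0.75409647 0.01620938 0.05532289]
beak [0.73835658 0.2172859  0.0469605 ]
white bottle [ 0.78974314 -0.2401603   0.16992398]
bluepad [ 0.32700674 -0.01718067  0.01357591]
```

```bash
python3 - <<'E'
from h import *
for nm,(u0,u1,v0,v1) in {'scene0':(138,236,15,122),'side0':(303,382,82,166)}.items():
    m=load(nm); P=cloud(m); vv,uu=np.mgrid[:420,:560]
    s=(m['d']>0)&(uu>u0)&(uu<u1)&(vv>v0)&(vv<v1)&(P[...,2]>.12)&(P[...,2]<.4)&(P[...,1]<-.28); q=P[s]; 
    for _ in range(3):
        c=q.mean(0); vt=np.linalg.svd(q-c,full_matrices=False)[2]; n=vt[2]*np.sign(vt[2][1]); q=q[abs((q-c)@n)<.004]
    print(nm,len(q),c,n,'hingeaz',np.arctan2(n[1],n[0]),'open',np.pi-np.arccos(n[2]), q.min(0),q.max(0))
m=load('side0');P=cloud(m)
s=(abs(P[...,2]-.099)<.004)&(uu>270)&(uu<370)&(vv>160)&(vv<210)&(m['d']>0); q=P[s]; print(q.min(0),q.max(0))
E
```

```text
scene0 7699 [ 0.55272613 -0.35437259  0.23458579] [-0.06662928  0.95163108  0.29993137] hingeaz 1.6406981220699313 open 1.8754170386707627 [ 0.42505407 -0.3930327   0.12000424] [ 0.67385462 -0.31280968  0.34484767]
side0 4233 [ 0.54227102 -0.35427099  0.22643613] [-0.06290558  0.95144534  0.30132153] hingeaz 1.636816051840877 open 1.8768746181049147 [ 0.42112321 -0.39431925  0.12010939] [ 0.66913413 -0.31451759  0.34066928]
[ 0.40790236 -0.32382051  0.09501981] [ 0.66174158 -0.05728033  0.10281222]
```

```bash
cat >> h.py <<'E'
def go(*ws):
    """ws: (x,y,z,yangle_deg or None) -> prints tool shifts from the present pose"""
    s,R=st(); p=np.array(s['ee_pos']); a0=np.degrees(np.arctan2(R[1,1],R[0,1])); print('yang',round(a0,1),'q6',round(s['joint_pos'][5],2))
    for w in ws:
        d=R.T@(np.array(w[:3])-p); t=0 if w[3] is None else -np.radians((w[3]-a0+180)%360-180)
        print(np.round(d,4),'turn',round(t,3))
E
python3 -c "
from h import *
go((.30,-.2,.22,-85),(.554,.1775,.20,-85),(.554,.1775,.044,-85))"
```

```text
t 0.15 pos [ 0.2275 -0.5817  0.1919] x [0.931 0.364 0.   ] y [ 0.364 -0.931 -0.001] z [-0.     0.001 -1.   ] F [-0.8  0.9 -0.5] M [ 0.03 -0.    0.01] op 0.0917
yang -68.6 q6 -0.0
[ 0.2065 -0.3291 -0.0277] turn 0.285
[ 0.5806 -0.5882 -0.0074] turn 0.285
[ 0.5806 -0.588   0.1486] turn 0.285
```

Emit:
{"api": "move_arm", "payload": {"increments": [[0.021,-0.033,-0.03,0,-1],[0.042,-0.066,-0.03,0,-1],[0.062,-0.099,-0.03,0,-1],[0.083,-0.132,-0.03,0,-1],[0.103,-0.165,-0.03,0.05,-1],[0.124,-0.198,-0.03,0.1,-1],[0.145,-0.23,-0.03,0.15,-1],[0.165,-0.263,-0.03,0.2,-1],[0.186,-0.296,-0.03,0.25,-1],[0.206,-0.329,-0.03,0.286,-1],[0.206,-0.329,-0.03,0.286,-1]]}}

```text
t: 1.07
ee_pos: [0.2995, -0.1949, 0.222]
ee_rot: [-3.135, -0.138, 0.001]
force: [1.3, 0.1, -0.3]
opening: 0.0919
```

```bash
python3 -c "
from h import *
go((.47,.1775,.22,-85),(.554,.1775,.20,-85))"
```

```text
t 1.07 pos [ 0.2995 -0.1949  0.222 ] x [ 0.996  0.088 -0.   ] y [ 0.088 -0.996 -0.003] z [-0.001  0.003 -1.   ] F [ 1.3  0.1 -0.3] M [-0.   -0.02 -0.  ] op 0.0919
yang -85.0 q6 0.9
[ 0.2026 -0.3559  0.0031] turn 0.001
[ 0.2863 -0.3485  0.0231] turn 0.001
```

Go to a viewing spot just in front of the tray (camera sits +x of the tool).

Emit:
{"api": "move_arm", "payload": {"increments": [[0.02,-0.036,0,0,-1],[0.041,-0.071,0,0,-1],[0.061,-0.107,0,0,-1],[0.081,-0.142,0,0,-1],[0.101,-0.178,0,0,-1],[0.122,-0.213,0,0,-1],[0.142,-0.249,0,0,-1],[0.162,-0.285,0,0,-1],[0.182,-0.32,0,0,-1],[0.203,-0.356,0,0,-1],[0.203,-0.356,0,0,-1],[0.203,-0.356,0,0,-1]]}}

```text
t: 2.07
ee_pos: [0.4708, 0.1789, 0.2225]
ee_rot: [-3.135, -0.143, 0.002]
force: [-0.4, 0.4, -1.1]
opening: 0.0918
```

```bash
python3 -c "
from h import *
st(); save('wrist','w1'); st()"
```

```text
t 2.07 pos [0.4708 0.1789 0.2225] x [ 0.996  0.091 -0.001] y [ 0.091 -0.996 -0.003] z [-0.001  0.003 -1.   ] F [-0.4  0.4 -1.1] M [-0.05 -0.03 -0.08] op 0.0918
t 2.12 pos [0.4701 0.1776 0.2225] x [ 0.996  0.09  -0.002] y [ 0.09  -0.996 -0.003] z [-0.002  0.003 -1.   ] F [-0.6 -0.4  0.6] M [0.01 0.03 0.  ] op 0.0918
```

View pics/w1.png

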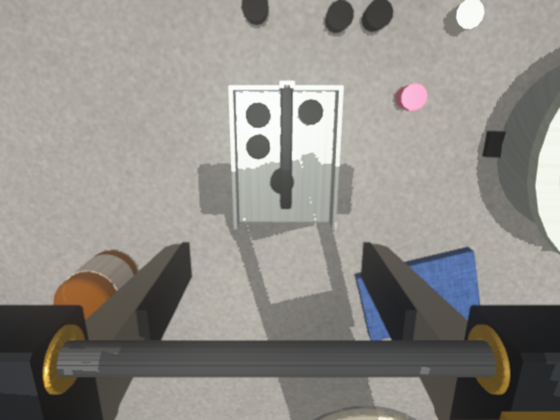

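```bash
python3 -c "
from h import *
m=load('w1')
for u,v in [(287,88),(286,207),(286,150)]: print(at_z(m,u,v,.075))
for u,v in [(258,114),(258,146),(311,111),(282,180)]: print(at_z(m,u,v,.032))
for u,v in [(230,87),(343,87)]: print(at_z(m,u,v,.032))
go((.553,.1775,.20,-85),(.553,.1775,.044,-85))"
```

```text
[0.56504301 0.17619818 0.075     ]
[0.4496905  0.16568607 0.075     ]
[0.50769371 0.17144382 0.075     ]
[0.53773805 0.20352076 0.032     ]
[0.50379453 0.20093707 0.032     ]
[0.54596596 0.1473419  0.032     ]
[0.46821732 0.17101377 0.032     ]
[0.56242147 0.23487839 0.032     ]
[0.57313921 0.11682845 0.032     ]
t 2.12 pos [0.4701 0.1776 0.2225] x [ 0.996  0.09  -0.002] y [ 0.09  -0.996 -0.003] z [-0.002  0.003 -1.   ] F [-0.6 -0.4  0.6] M [0.01 0.03 0.  ] op 0.0918
yang -84.9 q6 1.84
[0.0826 0.0076 0.0223] turn 0.003
[0.0829 0.008  0.1783] turn 0.003
```

Emit:
{"api": "move_arm", "payload": {"increments": [[0.03,0.003,0.02,0,-1],[0.06,0.006,0.03,0,-1],[0.084,0.0095,0.05,0,-1],[0.084,0.0095,0.075,0,-1],[0.084,0.0095,0.1,0,-1],[0.084,0.0095,0.125,0,-1],[0.084,0.0095,0.15,0,-1],[0.084,0.0095,0.17,0,-1],[0.084,0.0095,0.178,0,-1],[0.084,0.0095,0.178,0,-1],[0.084,0.0095,0.178,0,-1]]}}

```text
t: 3.03
ee_pos: [0.5544, 0.1751, 0.0449]
ee_rot: [-3.136, -0.139, 0.003]
force: [0.5, 0.0, -0.0]
opening: 0.0919
```

```bash
python3 -c "
from h import *
st()"
```

```text
t 3.03 pos [0.5544 0.1751 0.0449] x [ 0.996  0.089 -0.002] y [ 0.089 -0.996 -0.003] z [-0.002  0.002 -1.   ] F [ 0.5  0.  -0. ] M [ 0.01 -0.05 -0.01] op 0.0919
```

Emit:
{"api": "move_arm", "payload": {"increments": [[0,0,0,0,1],[0,0,0,0,1],[0,0,0,0,1],[0,0,0,0,1],[0,0,0,0,1],[0,0,0,0,1],[0,0,0,0,1],[0,0,0,0,1],[0,0,0,0,1],[0,0,0,0,1],[0,0,0,0,1],[0,0,0,0,1]], "grip_force": 60}}

```text
t: 4.03
ee_pos: [0.5543, 0.1752, 0.0449]
ee_rot: [-3.136, -0.139, 0.003]
force: [0.4, 1.5, -0.0]
opening: 0.0141
```

Emit:
{"api": "move_arm", "payload": {"increments": [[0,0,-0.005,0,1],[0,0,-0.01,0,1],[0,0,-0.016,0,1],[0,0,-0.023,0,1],[0,0,-0.03,0,1],[0,0,-0.03,0,1]]}}

```text
t: 4.53
ee_pos: [0.5555, 0.1755, 0.0767]
ee_rot: [-3.135, -0.139, -0.001]
force: [0.9, 0.8, -2.9]
opening: 0.011
```

```bash
python3 -c "
from h import *
st(); save('side','s1')
crop('s1',140,170,340,320,'s1c',4)"
```

```text
t 4.53 pos [0.5555 0.1755 0.0767] x [0.996 0.089 0.001] y [ 0.089 -0.996 -0.003] z [ 0.     0.003 -1.   ] F [ 0.9  0.8 -2.9] M [ 0.01 -0.25  0.03] op 0.011
```

View pics/s1c.png

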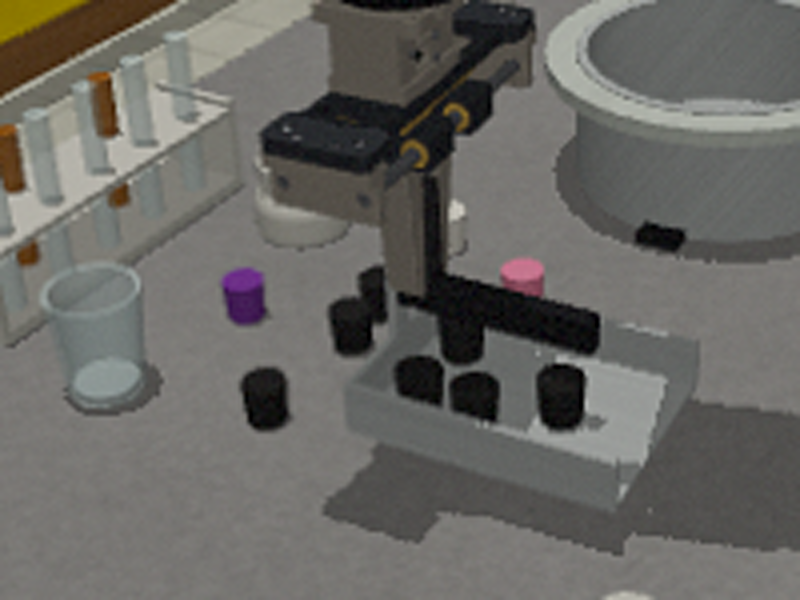

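Emit:
{"api": "move_arm", "payload": {"increments": [[0,0,-0.006,0,1],[0,0,-0.016,0,1],[0,0,-0.028,0,1],[0,0,-0.042,0,1],[0,0,-0.056,0,1],[0,0,-0.07,0,1],[0,0,-0.084,0,1],[0,0,-0.098,0,1],[0,0,-0.112,0,1],[0,0,-0.125,0,1],[0,0,-0.135,0,1],[0,0,-0.142,0,1],[0,0,-0.144,0,1]]}}

```text
t: 5.67
ee_pos: [0.5558, 0.1751, 0.2218]
ee_rot: [-3.135, -0.139, -0.003]
force: [-0.3, 0.7, -4.9]
opening: 0.0112
```

Emit:
{"api": "move_arm", "payload": {"increments": [[-0.001,0.004,0,-0.02,1],[-0.003,0.014,0,-0.06,1],[-0.005,0.028,0,-0.12,1],[-0.007,0.044,0,-0.2,1],[-0.01,0.06,0,-0.28,1],[-0.012,0.076,0,-0.36,1],[-0.014,0.092,0,-0.44,1],[-0.017,0.108,0,-0.52,1],[-0.019,0.124,0,-0.6,1],[-0.022,0.14,0,-0.68,1],[-0.024,0.156,0,-0.76,1],[-0.026,0.172,0,-0.84,1],[-0.029,0.188,0,-0.92,1],[-0.031,0.204,0,-1.0,1],[-0.034,0.22,0,-1.08,1],[-0.036,0.236,0,-1.16,1],[-0.039,0.252,0,-1.24,1],[-0.041,0.264,0,-1.3,1],[-0.042,0.272,0,-1.34,1],[-0.042,0.276,0,-1.36,1]]}}

```text
t: 7.33
ee_pos: [0.5378, -0.1045, 0.2201]
ee_rot: [-2.349, -2.082, -0.005]
force: [0.5, 0.2, -4.1]
opening: 0.0107
```

```bash
python3 -c "
from h import *
go((.536,-.137,.221,0)); save('side','s2'); save('scene','sc2')"
```

```text
t 7.33 pos [ 0.5378 -0.1045  0.2201] x [0.12  0.993 0.004] y [ 0.993 -0.12   0.   ] z [ 0.     0.004 -1.   ] F [ 0.5  0.2 -4.1] M [ 0.19 -0.06 -0.04] op 0.0107
yang -6.9 q6 -0.08
[-0.0325  0.0022 -0.0011] turn -0.121
```

View pics/s2.png

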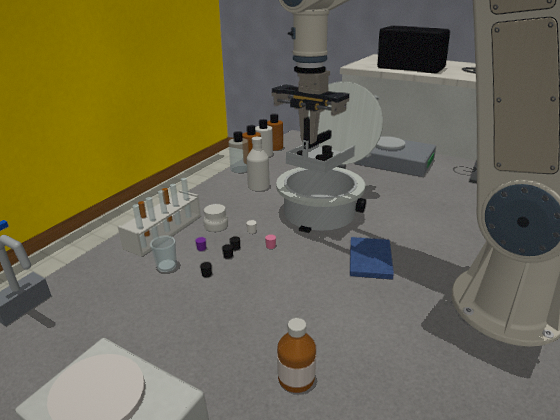

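View pics/sc2.png

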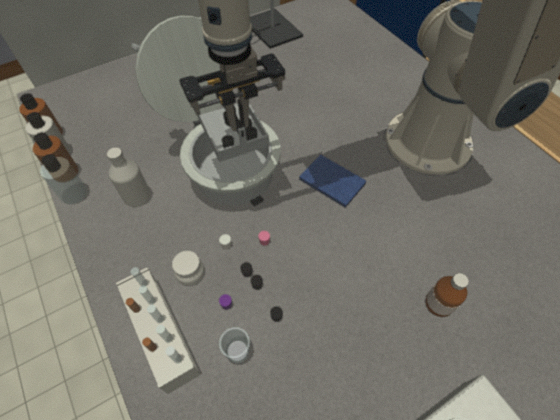

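Emit:
{"api": "move_arm", "payload": {"increments": [[-0.004,0.001,0,-0.02,1],[-0.012,0.001,0,-0.05,1],[-0.02,0.002,0,-0.08,1],[-0.028,0.002,0,-0.11,1],[-0.0325,0.002,0,-0.12,1],[-0.0325,0.002,0,-0.12,1],[-0.0325,0.002,0,-0.12,1]]}}

```text
t: 8.02
ee_pos: [0.5358, -0.1362, 0.2198]
ee_rot: [-2.224, -2.215, -0.005]
force: [0.6, 0.7, -3.9]
opening: 0.0109
```

Emit:
{"api": "move_arm", "payload": {"increments": [[0,0,0,0,1],[0,0,0,0,1]], "grip_force": 25}}

```text
t: 8.18
ee_pos: [0.5357, -0.1357, 0.2197]
ee_rot: [-2.224, -2.214, -0.005]
force: [0.4, 1.2, -3.5]
opening: 0.0114
```

Emit:
{"api": "move_arm", "payload": {"increments": [[0,0,0,0,1],[0,0,0,0,1]], "grip_force": 18}}

```text
t: 8.35
ee_pos: [0.5358, -0.1354, 0.2197]
ee_rot: [-2.224, -2.214, -0.005]
force: [-0.7, 0.6, -3.5]
opening: 0.0118
```

```bash
python3 -c "
from h import *
st(); save('side','s3'); crop('s3',250,80,400,230,'s3c',4)"
```

```text
t 8.35 pos [ 0.5358 -0.1354  0.2197] x [0.005 1.    0.005] y [ 1.    -0.005 -0.   ] z [ 0.     0.005 -1.   ] F [-0.7  0.6 -3.5] M [ 0.1  -0.04  0.01] op 0.0118
```

View pics/s3c.png

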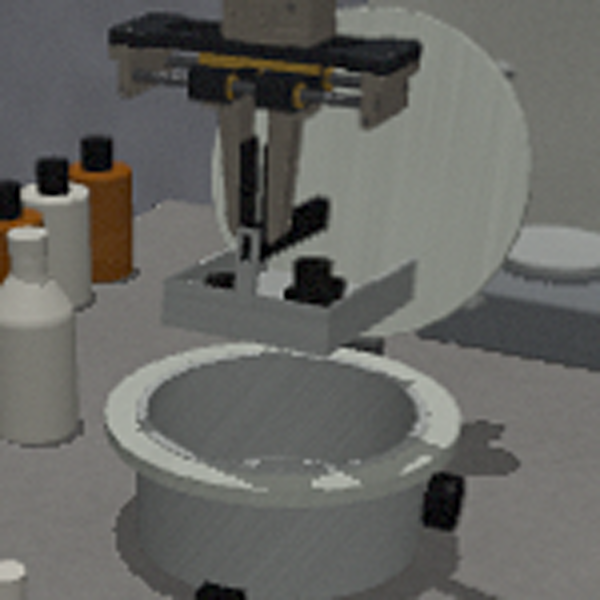

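Emit:
{"api": "move_arm", "payload": {"increments": [[0,0,0,0,1],[0,0,0,0,1],[0,0,0,0,1]], "grip_force": 11}}

```text
t: 8.65
ee_pos: [0.5358, -0.1354, 0.2197]
ee_rot: [-2.224, -2.214, -0.005]
force: [0.5, 0.1, -3.2]
opening: 0.0116
```

```bash
python3 -c "
from h import *
st(); save('side','s4'); crop('s4',250,80,400,230,'s4c',3)"
```

```text
t 8.65 pos [ 0.5358 -0.1354  0.2197] x [0.005 1.    0.005] y [ 1.    -0.005 -0.   ] z [-0.     0.005 -1.   ] F [ 0.5  0.1 -3.2] M [ 0.05 -0.12 -0.02] op 0.0116
```

View pics/s4c.png

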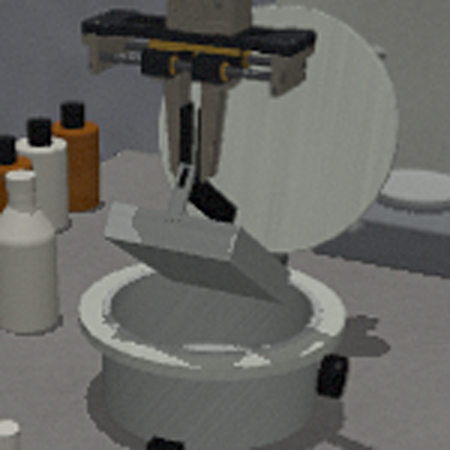

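Emit:
{"api": "move_arm", "payload": {"increments": [[0,0,0,0,1],[0,0,0,0,1],[0,0,0,0,1],[0,0,0,0,1]], "grip_force": 9}}

```text
t: 9.03
ee_pos: [0.5358, -0.1354, 0.2198]
ee_rot: [-2.224, -2.214, -0.005]
force: [0.4, 0.7, -3.0]
opening: 0.0116
```

```bash
python3 -c "
from h import *
st(); save('side','s5');save('scene','sc5'); crop('s5',250,80,400,230,'s5c',3);crop('sc5',150,60,310,220,'sc5c',3)"
```

```text
t 9.03 pos [ 0.5358 -0.1354  0.2198] x [0.005 1.    0.005] y [ 1.    -0.005  0.   ] z [ 0.     0.005 -1.   ] F [ 0.4  0.7 -3. ] M [ 0.08 -0.05  0.01] op 0.0116
```

View pics/s5c.png

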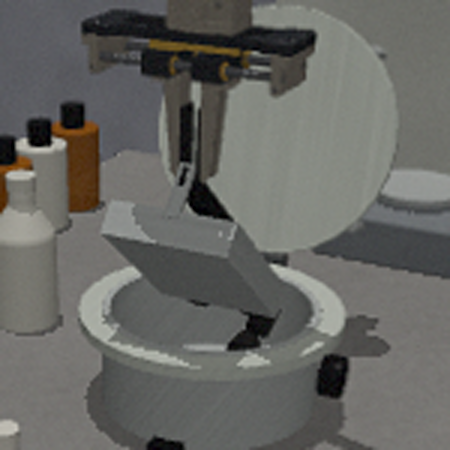

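View pics/sc5c.png

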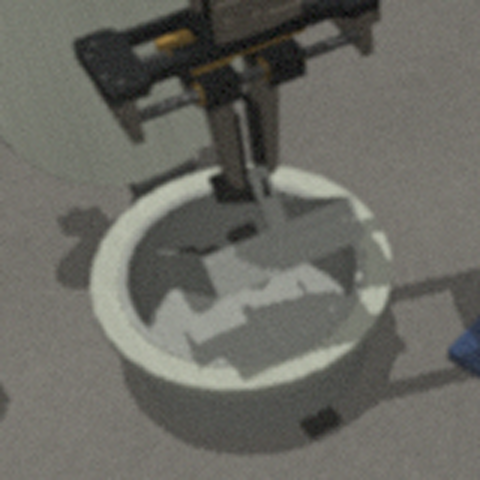

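Emit:
{"api": "move_arm", "payload": {"increments": [[0,0,0,0,1],[0,0,0,0,1],[0,0,0,0,1],[0,0,0,0,1]], "grip_force": 7}}

```text
t: 9.47
ee_pos: [0.5358, -0.1355, 0.2198]
ee_rot: [-2.224, -2.214, -0.005]
force: [-0.2, -0.0, -2.2]
opening: 0.0118
```

```bash
python3 -c "
from h import *
st(); save('side','s6');save('wrist','w6'); crop('s6',250,80,400,230,'s6c',3)"
```

```text
t 9.47 pos [ 0.5358 -0.1355  0.2198] x [0.005 1.    0.005] y [ 1.    -0.005  0.   ] z [ 0.     0.005 -1.   ] F [-0.2 -0.  -2.2] M [-0.04 -0.15 -0.01] op 0.0118
```

View pics/s6c.png

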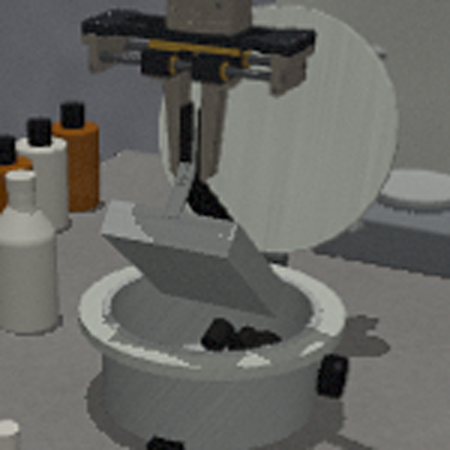

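View pics/w6.png

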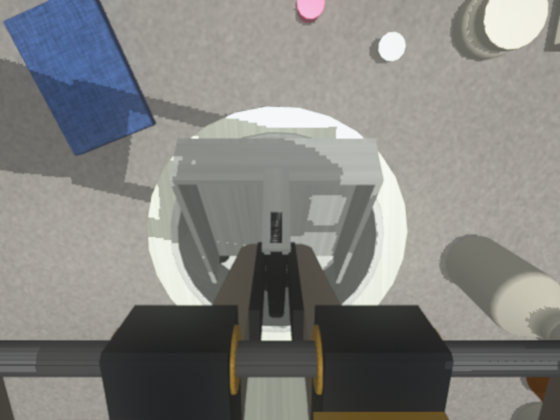

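Emit:
{"api": "move_arm", "payload": {"increments": [[0,0,0,0,1],[0,0,-0.006,0,1],[0,0,-0.016,0,1],[0,0,-0.03,0,1],[0,0,-0.045,0,1],[0,0,-0.06,0,1],[0,0,-0.07,0,1],[0,0,-0.076,0,1],[0,0,-0.078,0,1]], "grip_force": 40}}

```text
t: 10.32
ee_pos: [0.5363, -0.136, 0.2992]
ee_rot: [-2.226, -2.215, -0.007]
force: [-0.5, 0.7, -2.3]
opening: 0.0114
```

```bash
python3 -c "
from h import *
go((.5545,.1755,.30,-85)); save('side','s7'); crop('s7',230,60,400,260,'s7c',3)"
```

```text
t 10.32 pos [ 0.5363 -0.136   0.2992] x [0.005 1.    0.004] y [ 1.    -0.005  0.002] z [ 0.002  0.004 -1.   ] F [-0.5  0.7 -2.3] M [-0.06 -0.12  0.03] op 0.0114
yang -0.3 q6 -0.25
[0.3115 0.0167 0.0006] turn 1.479
```

View pics/s7c.png

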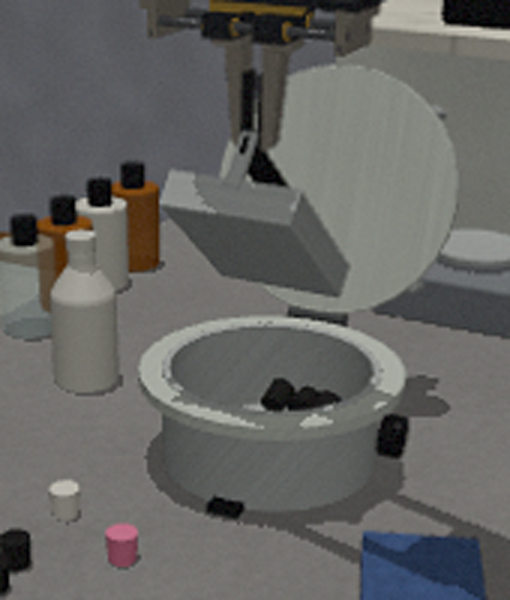

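Emit:
{"api": "move_arm", "payload": {"increments": [[0.004,0,0,0.02,1],[0.016,0.001,0,0.08,1],[0.034,0.002,0,0.16,1],[0.053,0.003,0,0.25,1],[0.072,0.004,0,0.34,1],[0.091,0.005,0,0.43,1],[0.11,0.006,0,0.52,1],[0.129,0.007,0,0.61,1],[0.148,0.008,0,0.7,1],[0.167,0.009,0,0.79,1],[0.186,0.01,0,0.88,1],[0.205,0.011,0,0.97,1],[0.224,0.012,0,1.06,1],[0.243,0.013,0,1.15,1],[0.262,0.014,0,1.24,1],[0.281,0.015,0,1.33,1],[0.297,0.016,0,1.41,1],[0.308,0.017,0,1.46,1],[0.3115,0.017,0,1.48,1],[0.3115,0.017,0,1.48,1]]}}

```text
t: 12.03
ee_pos: [0.5541, 0.1764, 0.299]
ee_rot: [-3.135, -0.135, 0.0]
force: [0.2, -0.7, -2.2]
opening: 0.0112
```

```bash
python3 -c "
from h import *
go((.5545,.1755,.16,-85)); save('scene','sc8'); save('side','s8')
crop('sc8',160,90,300,220,'sc8c',5)"
```

```text
t 12.03 pos [0.5541 0.1764 0.299 ] x [0.996 0.086 0.   ] y [ 0.086 -0.996 -0.004] z [-0.     0.004 -1.   ] F [ 0.2 -0.7 -2.2] M [ 0.02  0.02 -0.04] op 0.0112
yang -85.1 q6 1.79
[0.0003 0.0015 0.139 ] turn -0.001
```

View pics/sc8c.png

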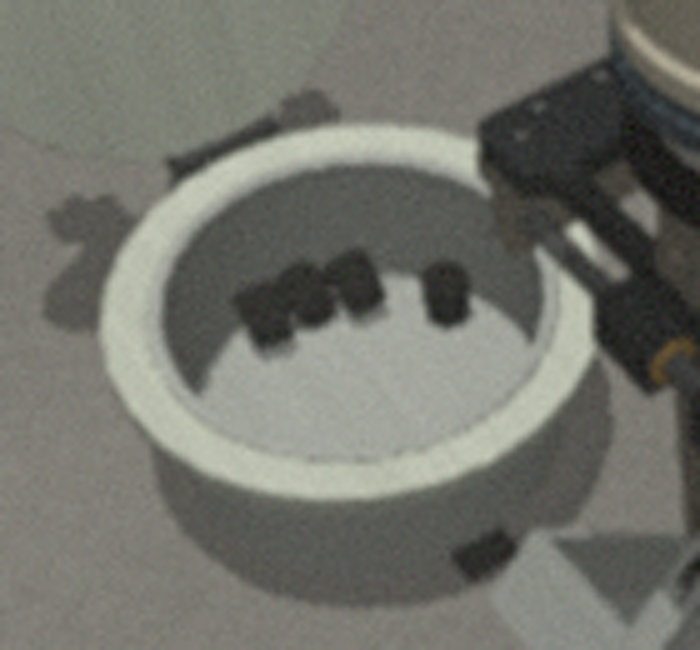

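View pics/s8.png

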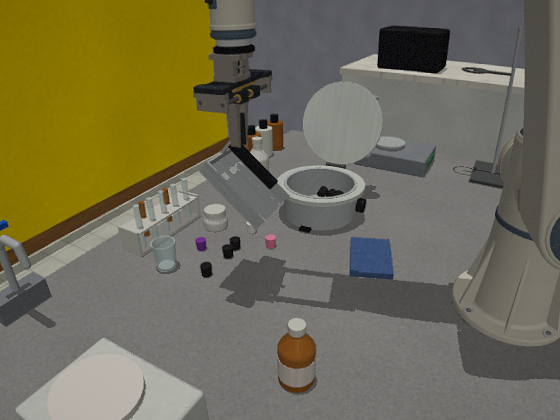

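Emit:
{"api": "move_arm", "payload": {"increments": [[0,0.001,0.01,0,1],[0,0.001,0.03,0,1],[0,0.001,0.055,0,1],[0,0.001,0.08,0,1],[0,0.001,0.105,0,1],[0,0.001,0.125,0,1],[0,0.001,0.14,0,1],[0,0.001,0.15,0,1],[0,0.001,0.158,0,1],[0,0.001,0.166,0,1],[0,0.001,0.174,0,1],[0,0.001,0.182,0,1],[0,0.001,0.19,0,1],[0,0.001,0.198,0,1],[0,0.001,0.206,0,1]], "grip_force": 15}}

```text
t: 13.38
ee_pos: [0.5616, 0.1768, 0.0975]
ee_rot: [-3.132, -0.137, -0.024]
force: [4.5, 0.6, 5.2]
opening: 0.0113
```

```bash
python3 -c "
from h import *
st(); save('side','s9'); crop('s9',150,130,330,300,'s9c',3)"
```

```text
t 13.38 pos [0.5616 0.1768 0.0975] x [0.996 0.087 0.015] y [ 0.088 -0.996 -0.006] z [ 0.015  0.007 -1.   ] F [4.5 0.6 5.2] M [ 0.03 -0.68  0.05] op 0.0113
```

View pics/s9c.png

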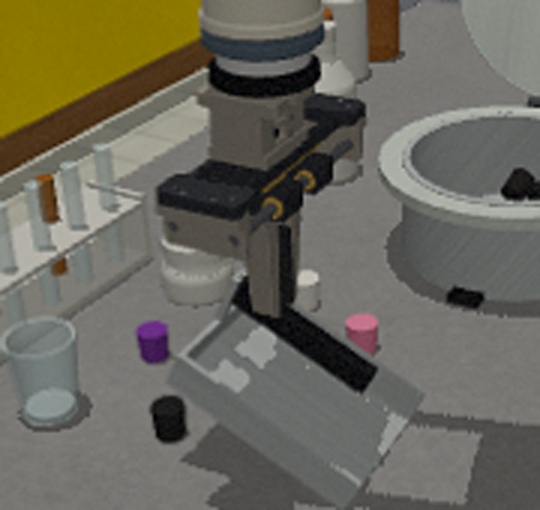

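Emit:
{"api": "move_arm", "payload": {"increments": [[0,0,0.005,0,1],[0,0,0.012,0,1],[0,0,0.019,0,1],[0,0,0.026,0,1],[0,0,0.033,0,1],[0,0,0.04,0,1],[0,0,0.044,0,1]], "grip_force": 9}}

```text
t: 14.02
ee_pos: [0.5579, 0.176, 0.0492]
ee_rot: [-3.134, -0.137, -0.01]
force: [0.3, 0.3, -1.3]
opening: 0.0119
```

```bash
python3 -c "
from h import *
st(); save('side','s10'); crop('s10',150,130,330,300,'s10c',3)"
```

```text
t 14.02 pos [0.5579 0.176  0.0492] x [0.996 0.087 0.007] y [ 0.087 -0.996 -0.005] z [ 0.006  0.005 -1.   ] F [ 0.3  0.3 -1.3] M [ 0.   -0.13 -0.01] op 0.0119
```

View pics/s10c.png

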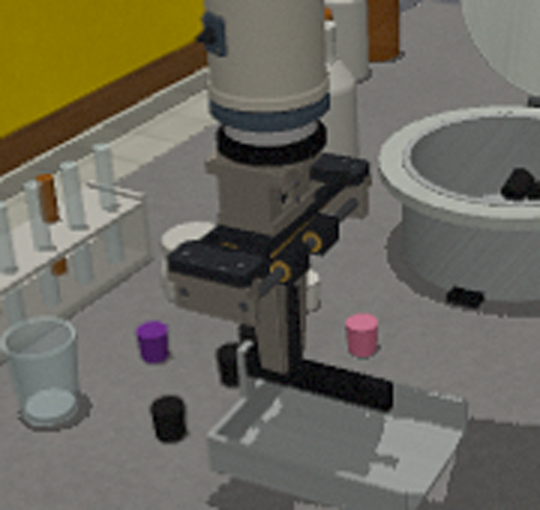

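Emit:
{"api": "move_arm", "payload": {"increments": [[0,0,0.003,0,1],[0,0,0.006,0,1],[0,0,0.006,0,0.5],[0,0,0.006,0,0],[0,0,0.006,0,-0.5],[0,0,0.006,0,-0.6],[0,0,0.006,0,-0.6],[0,0,0.003,0,-0.6],[0,0,-0.01,0,-0.6],[0,0,-0.03,0,-0.6],[0,0,-0.055,0,-0.6],[0,0,-0.08,0,-0.6],[0,0,-0.11,0,-0.6],[0,0,-0.14,0,-0.6],[0,0,-0.15,0,-0.6],[0,0,-0.15,0,-0.6]]}}

```text
t: 15.4
ee_pos: [0.5585, 0.1757, 0.202]
ee_rot: [-3.132, -0.137, -0.017]
force: [0.6, -0.6, -0.3]
opening: 0.0732
```

```bash
python3 -c "
from h import *
st(); save('side','s11'); crop('s11',150,130,350,280,'s11c',4);save('wrist','w11')"
```

```text
t 15.4 pos [0.5585 0.1757 0.202 ] x [0.996 0.087 0.011] y [ 0.087 -0.996 -0.006] z [ 0.011  0.007 -1.   ] F [ 0.6 -0.6 -0.3] M [ 0.01 -0.01  0.03] op 0.0732
```

View pics/s11c.png

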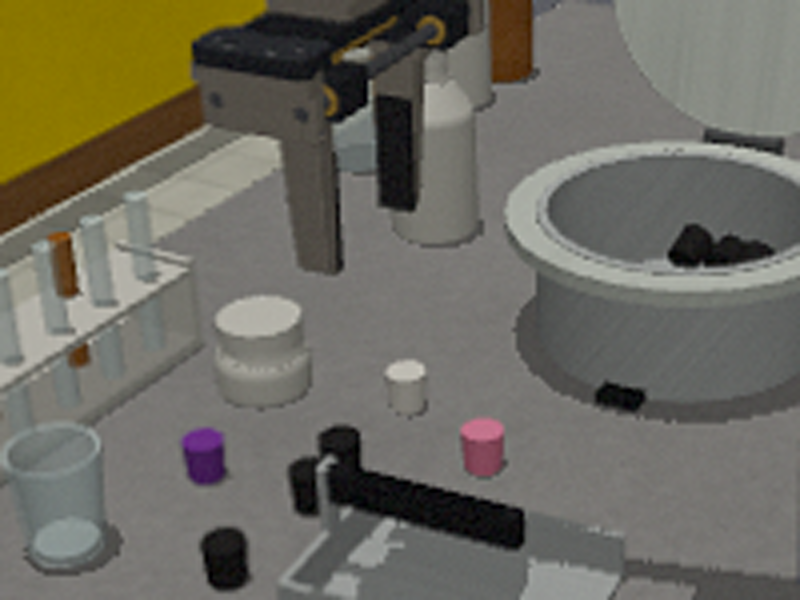

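View pics/w11.png

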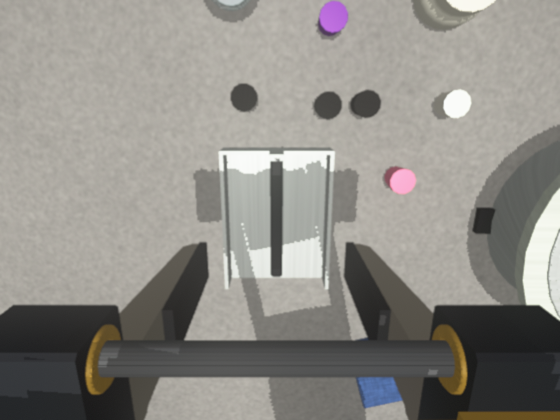

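```bash
python3 -c "
from h import *
m=load('w11')
for u,v in [(244,97),(328,105),(366,103)]: print(at_z(m,u,v,.028))
for u,v in [(220,152),(334,152)]: print('tray',at_z(m,u,v,.032))
crop('w11',200,70,420,190,'w11c',3)
go((.643,.215,.15,0),(.643,.215,.03,0))"
```

```text
[0.64112613 0.21550094 0.028     ]
[0.64090224 0.13060286 0.028     ]
[0.646205   0.09278264 0.028     ]
tray [0.58455973 0.23649411 0.032     ]
tray [0.59504832 0.11892513 0.032     ]
t 15.5 pos [0.5563 0.1751 0.1982] x [0.996 0.087 0.006] y [ 0.087 -0.996 -0.005] z [ 0.005  0.005 -1.   ] F [ 0.1 -0.1 -0.4] M [0.   0.02 0.  ] op 0.0736
yang -85.0 q6 1.78
[ 0.0896 -0.032   0.0488] turn -1.483
[ 0.0889 -0.0314  0.1688] turn -1.483
```

View pics/w11c.png

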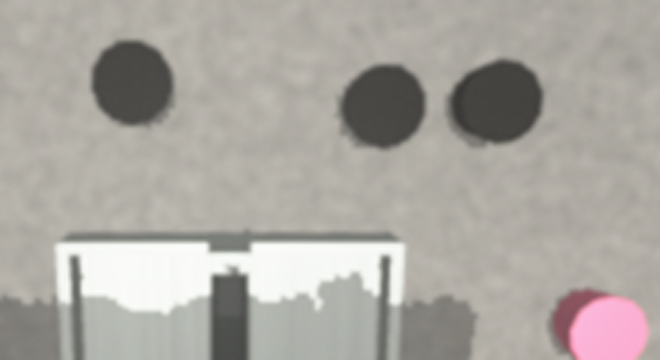

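Emit:
{"api": "move_arm", "payload": {"increments": [[0.03,-0.011,0.01,0,-0.6],[0.06,-0.022,0.03,0,-0.6],[0.0885,-0.0335,0.055,0,-0.6],[0.088,-0.0335,0.09,0,-0.6],[0.088,-0.033,0.12,0,-0.6],[0.088,-0.033,0.15,0,-0.6],[0.088,-0.033,0.175,0,-0.6],[0.088,-0.033,0.188,0,-0.6],[0.088,-0.033,0.192,0,-0.6],[0.088,-0.033,0.192,0,-0.6],[0.088,-0.033,0.192,0,0.2],[0.088,-0.033,0.192,0,0.6],[0.088,-0.033,0.192,0,1],[0.088,-0.033,0.192,0,1],[0.088,-0.033,0.192,0,1],[0.088,-0.033,0.192,0,1],[0.088,-0.033,0.192,0,1],[0.088,-0.033,0.192,0,1]], "grip_force": 12}}

```text
t: 17.0
ee_pos: [0.6422, 0.2166, 0.0069]
ee_rot: [-3.134, -0.137, -0.009]
force: [0.6, 0.3, 0.1]
opening: 0.0222
```

```bash
python3 -c "
from h import *
go((.6415,.216,.16,-85),(.545,-.12,.18,0),(.545,-.12,.12,0))"
```

```text
t 17.0 pos [0.6422 0.2166 0.0069] x [0.996 0.087 0.006] y [ 0.087 -0.996 -0.005] z [ 0.005  0.005 -1.   ] F [0.6 0.3 0.1] M [0.01 0.04 0.03] op 0.0222
yang -85.0 q6 1.8
[ 0.0002 -0.0002 -0.1531] turn 0.0
[-0.1252  0.326  -0.1753] turn -1.483
[-0.1255  0.3263 -0.1153] turn -1.483
```

Emit:
{"api": "move_arm", "payload": {"increments": [[0,0,-0.02,0,1],[0,0,-0.06,0,1],[0,0,-0.1,0,1],[-0.005,0.02,-0.14,-0.1,1],[-0.015,0.05,-0.16,-0.22,1],[-0.03,0.08,-0.165,-0.34,1],[-0.04,0.11,-0.165,-0.46,1],[-0.05,0.14,-0.165,-0.58,1],[-0.06,0.17,-0.165,-0.7,1],[-0.07,0.2,-0.165,-0.82,1],[-0.08,0.225,-0.165,-0.94,1],[-0.09,0.25,-0.165,-1.06,1],[-0.1,0.27,-0.165,-1.18,1],[-0.11,0.29,-0.165,-1.3,1],[-0.12,0.31,-0.165,-1.42,1],[-0.126,0.34,-0.16,-1.483,1],[-0.126,0.34,-0.15,-1.483,1],[-0.126,0.34,-0.15,-1.483,1]]}}

```text
t: 18.5
ee_pos: [0.5443, -0.1347, 0.1532]
ee_rot: [-2.224, -2.216, -0.01]
force: [-0.3, -0.7, -0.5]
opening: 0.0006
```

```bash
python3 -c "
from h import *
go((.545,-.135,.04,0))"
```

```text
t 18.5 pos [ 0.5443 -0.1347  0.1532] x [0.004 1.    0.006] y [ 1.    -0.004  0.003] z [ 0.003  0.006 -1.   ] F [-0.3 -0.7 -0.5] M [-0.03 -0.12  0.  ] op 0.0006
yang -0.2 q6 -0.25
[-0.0009  0.0003  0.1132] turn -0.004
```

Opening 0.0006: the stopper was lost. Look.

```bash
python3 -c "
from h import *
save('scene','sc12');save('side','s12');crop('sc12',170,210,330,350,'sc12c',5)"
```

```text
(no output)
```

View pics/sc12.png

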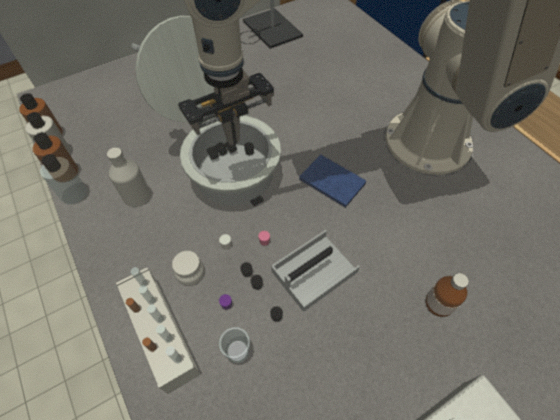

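View pics/sc12c.png

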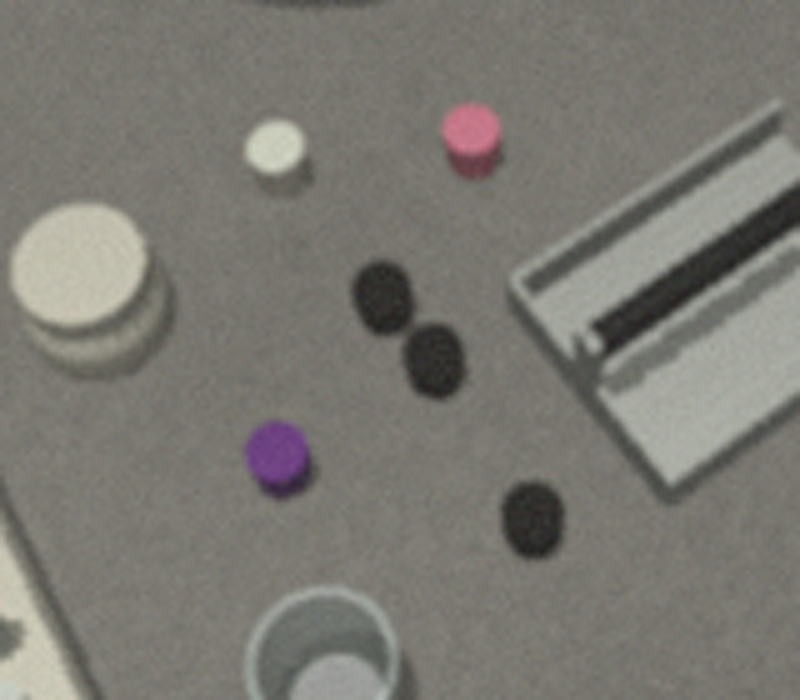

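View pics/s12.png

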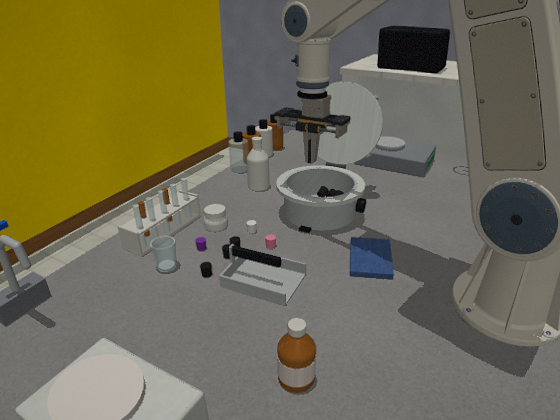

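```bash
python3 -c "
from h import *
m=load('sc12')
for u,v in [(276.4,311.5),(257,280.5),(246.5,267)]: print(at_d(m,u,v), at_z(m,u,v,.028))
go((.642,.216,.15,0),(.642,.216,.006,0))"
```

```text
[0.64118457 0.21615704 0.02679697] [0.6413872  0.21652653 0.028     ]
[0.64143814 0.132969   0.02666069] [0.64166327 0.13351731 0.028     ]
[0.64553455 0.0919222  0.02660139] [0.64576258 0.09256535 0.028     ]
t 18.6 pos [ 0.5452 -0.1334  0.1543] x [0.002 1.    0.006] y [ 1.    -0.002  0.004] z [ 0.004  0.006 -1.   ] F [-0.1  0.4 -0.2] M [-0.07 -0.07  0.04] op 0.0007
yang -0.1 q6 -0.25
[0.3496 0.0961 0.0067] turn -0.002
[0.3487 0.0954 0.1507] turn -0.002
```

Emit:
{"api": "move_arm", "payload": {"increments": [[0.03,0.008,0,0,0],[0.065,0.018,0,0,0],[0.1,0.028,0,0,0],[0.135,0.037,0,0,0],[0.17,0.047,0,0,0],[0.205,0.056,0,0,0],[0.24,0.066,0,0,0],[0.275,0.076,0,0,-0.1],[0.31,0.086,0,0,-0.1],[0.335,0.094,0,0,-0.1],[0.35,0.0955,0.01,0,-0.1],[0.35,0.0955,0.05,0,-0.1],[0.349,0.0955,0.085,0,-0.1],[0.349,0.0955,0.1,0,-0.1],[0.349,0.0955,0.11,0,-0.1],[0.349,0.0955,0.11,0,-0.1]]}}

```text
t: 19.93
ee_pos: [0.6398, 0.2157, 0.0441]
ee_rot: [-2.222, -2.217, -0.005]
force: [-0.6, 0.5, 0.2]
opening: 0.0501
```

```bash
python3 -c "
from h import *
go((.6415,.216,.006,0)); save('side','s13'); crop('s13',150,180,290,300,'s13c',5)"
```

```text
t 19.93 pos [0.6398 0.2157 0.0441] x [0.002 1.    0.004] y [ 1.    -0.002  0.   ] z [ 0.     0.004 -1.   ] F [-0.6  0.5  0.2] M [-0.06 -0.06  0.  ] op 0.0501
yang -0.1 q6 0.32
[0.0001 0.0017 0.0381] turn -0.002
```

View pics/s13c.png

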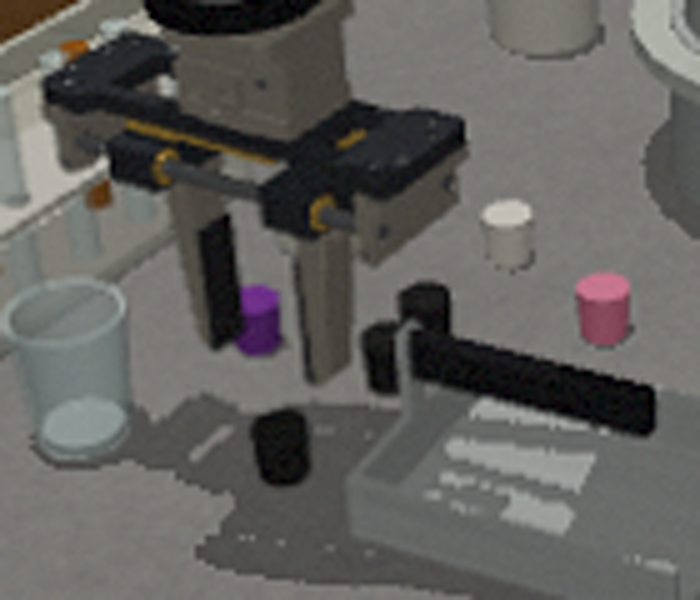

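Emit:
{"api": "move_arm", "payload": {"increments": [[0,0.0017,0.012,0,-0.1],[0,0.0017,0.025,0,-0.1],[0,0.0017,0.037,0,-0.1],[0,0.0017,0.039,0,-0.1],[0,0.0017,0.039,0,0.1],[0,0.0017,0.039,0,0.2],[0,0.0017,0.039,0,0.3],[0,0.0017,0.039,0,0.4],[0,0.0017,0.039,0,0.5],[0,0.0017,0.039,0,1],[0,0.0017,0.039,0,1],[0,0.0017,0.039,0,1]], "grip_force": 20}}

```text
t: 20.98
ee_pos: [0.643, 0.2162, 0.0071]
ee_rot: [-2.223, -2.218, -0.009]
force: [0.2, 0.3, -0.0]
opening: 0.0049
```

```bash
python3 -c "
from h import *
st(); save('side','s14'); crop('s14',150,180,290,300,'s14c',5)"
```

```text
t 20.98 pos [0.643  0.2162 0.0071] x [0.002 1.    0.005] y [ 1.    -0.002  0.003] z [ 0.003  0.005 -1.   ] F [ 0.2  0.3 -0. ] M [-0.01 -0.04 -0.  ] op 0.0049
```

View pics/s14c.png

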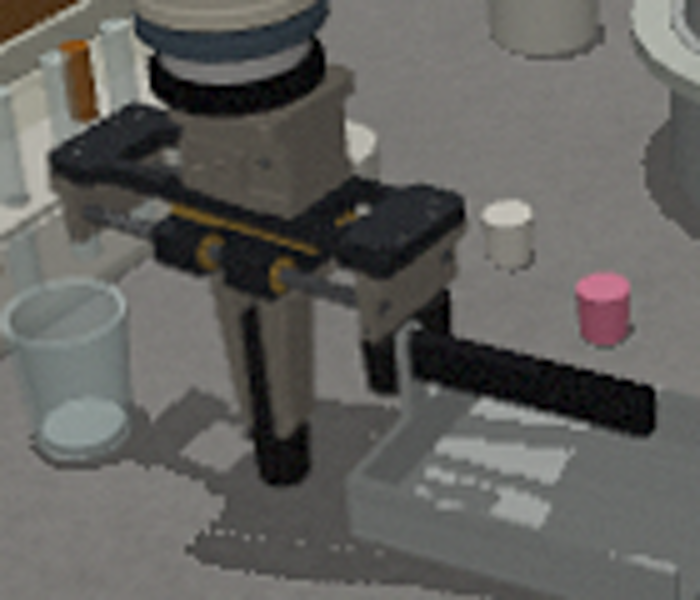

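```bash
python3 -c "
from h import *
m=load('s14');m2=load('s13')
for n,u,v in [('stop mid',150+284/5,180+455/5),('stop top',150+285/5,180+430/5),('finger low',150+290/5,180+400/5),('finger up',150+295/5,180+350/5)]: print(n,at_d(m,u,v))
for n,u,v in [('stop top',150+280/5,180+420/5),('stop mid',150+284/5,180+455/5),('fingtip',150+325/5,180+370/5)]: print('s13',n,at_d(m2,u,v))
save('wrist','w14')
print(proj(m,[[.643,.2162,.0071],[.6415,.216,.028]]))
"
```

```text
stop mid [0.63039501 0.223777   0.01807882]
stop top [0.63008642 0.2213623  0.03082716]
finger low [0.62557248 0.22059318 0.04866632]
finger up [0.62248884 0.21679529 0.0746777 ]
s13 stop top [0.64127941 0.2115225  0.02634846]
s13 stop mid [0.63050434 0.22365617 0.01796054]
s13 fingtip [0.60179738 0.22202446 0.07381798]
[[205.01600991 271.5089088 ]
 [204.65958262 264.38383583]]
```

View pics/w14.png

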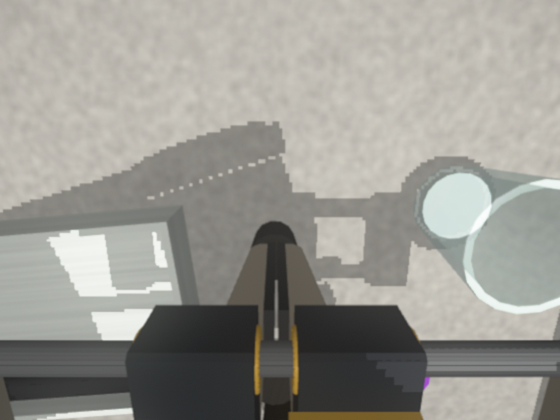

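Emit:
{"api": "move_arm", "payload": {"increments": [[0,0,0,0,1],[0,0,0,0,1],[0,0,-0.03,0,1],[0,0,-0.06,0,1],[0,0,-0.1,0,1],[0,0,-0.1,0,1]]}}

```text
t: 21.58
ee_pos: [0.6469, 0.2171, 0.1147]
ee_rot: [2.221, 2.217, 0.024]
force: [1.7, 0.3, -0.4]
opening: 0.0003
```

```bash
python3 -c "
from h import *
go((.6415,.133,.1,0),(.6415,.133,.006,0)); save('side','s15'); crop('s15',150,160,290,300,'s15c',4)"
```

```text
t 21.58 pos [0.6469 0.2171 0.1147] x [0.002 1.    0.008] y [ 1.    -0.002  0.013] z [ 0.013  0.008 -1.   ] F [ 1.7  0.3 -0.4] M [-0.01 -0.14  0.03] op 0.0003
yang -0.1 q6 0.32
[-0.0843 -0.0055  0.014 ] turn -0.002
[-0.0851 -0.0067  0.1079] turn -0.002
```

View pics/s15c.png

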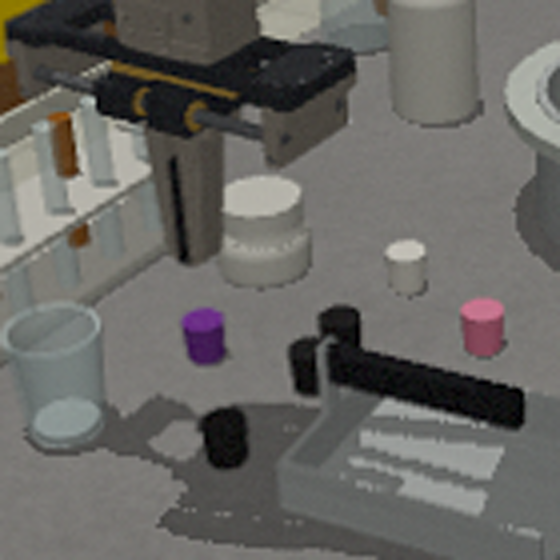

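Emit:
{"api": "move_arm", "payload": {"increments": [[-0.03,-0.002,0,0,0],[-0.06,-0.004,0,0,0],[-0.084,-0.0055,0.014,0,0],[-0.0845,-0.0055,0.04,0,0],[-0.085,-0.006,0.07,0,0],[-0.085,-0.0065,0.095,0,0],[-0.085,-0.0067,0.107,0,0],[-0.085,-0.0067,0.108,0,0],[-0.085,-0.0067,0.108,0,0]], "grip_force": 15}}

```text
t: 22.38
ee_pos: [0.6394, 0.1325, 0.0023]
ee_rot: [2.223, 2.219, 0.018]
force: [0.0, 0.2, 0.4]
opening: 0.046
```

```bash
python3 -c "
from h import *
go((.6415,.133,.006,0)); save('side','s16'); crop('s16',150,160,290,300,'s16c',4)"
```

```text
t 22.38 pos [0.6394 0.1325 0.0023] x [0.002 1.    0.007] y [ 1.    -0.002  0.009] z [ 0.009  0.007 -1.   ] F [0.  0.2 0.4] M [ 0.02 -0.16 -0.03] op 0.046
yang -0.1 q6 0.2
[ 0.0005  0.0021 -0.0037] turn -0.002
```

View pics/s16c.png

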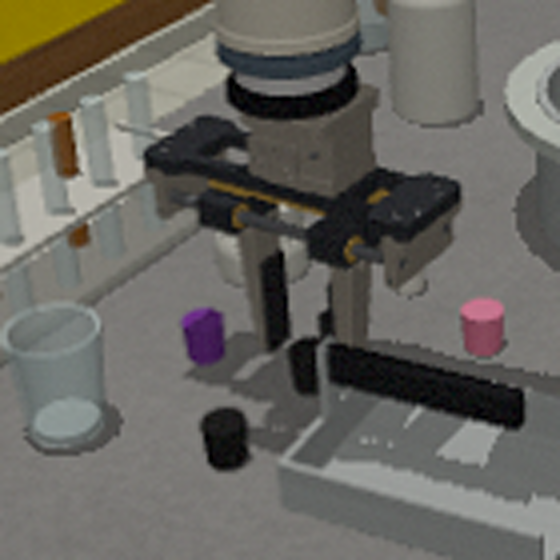

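Emit:
{"api": "move_arm", "payload": {"increments": [[0,0.002,-0.0035,0,0.1],[0,0.002,-0.0035,0,0.2],[0,0.002,-0.0035,0,0.3],[0,0.002,-0.0035,0,0.4],[0,0.002,-0.0035,0,0.5],[0,0.002,-0.0035,0,0.6],[0,0.002,-0.0035,0,0.6],[0,0.002,-0.0035,0,0.6]]}}

```text
t: 23.1
ee_pos: [0.6423, 0.1327, 0.007]
ee_rot: [2.222, 2.218, 0.02]
force: [0.9, -0.1, 0.2]
opening: 0.0182
```

```bash
python3 -c "
from h import *
st(); save('side','s17'); crop('s17',150,160,290,300,'s17c',4)"
```

```text
t 23.1 pos [0.6423 0.1327 0.007 ] x [0.002 1.    0.008] y [ 1.    -0.002  0.011] z [ 0.011  0.008 -1.   ] F [ 0.9 -0.1  0.2] M [-0.01 -0.06  0.  ] op 0.0182
```

View pics/s17c.png

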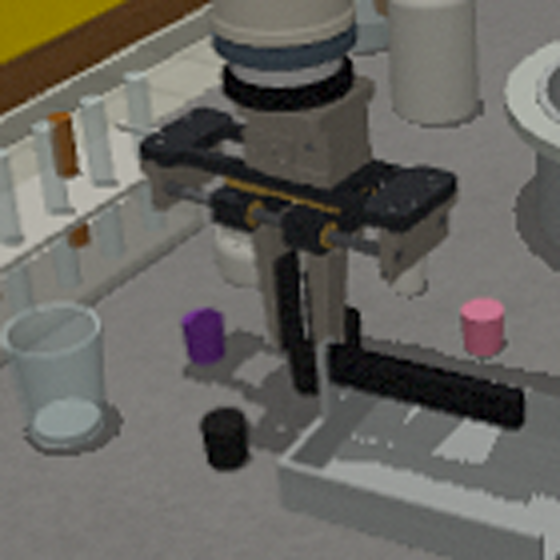

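```bash
python3 -c "
from h import *
m=load('s13'); print('s13 fingers', (proj(m,[[.6398+.034,.2257,.0441],[.6398-.034,.2257,.0441],[.6398-.034,.2257,.0631]])-[150,180])*5)
m=load('s16'); print('s16', (proj(m,[[.6394+.032,.1425,.0023],[.6394-.032,.1425,.0023]])-[150,160])*4)
save('wrist','w17')
"
```

```text
s13 fingers [[202.06740541 384.48160401]
 [318.86535228 426.45559857]
 [314.96133256 391.62752696]]
s16 [[258.05692385 377.04754124]
 [341.98604949 405.67922551]]
```

View pics/w17.png

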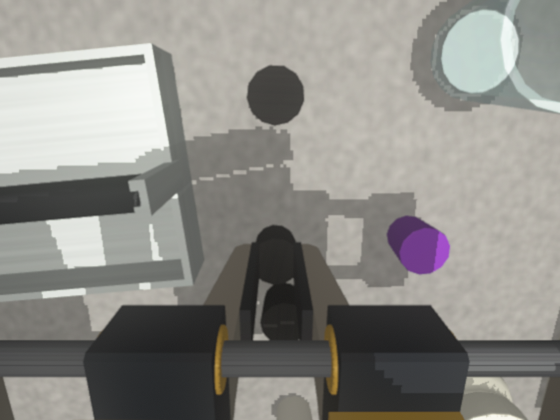

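```bash
python3 -c "
from h import *
m=load('s15'); print('s15', (proj(m,[[.6469,.2271,.1147+z] for z in (0,.01,.02,.03)])-[150,160])*4)
m=load('s12');print(proj(m,[[.5443,-.1247,.1532+z] for z in (0,.01,.02,.03)]))
crop('s12',270,100,350,200,'s12c',6)
"
```

```text
s15 [[182.59074481 296.75042447]
 [180.59557066 281.22213095]
 [178.58698708 265.53047887]
 [176.56503138 249.67395456]]
[[308.16895401 170.57964498]
 [308.22860856 167.13311711]
 [308.28819182 163.65982537]
 [308.34769226 160.15964099]]
```

View pics/s12c.png

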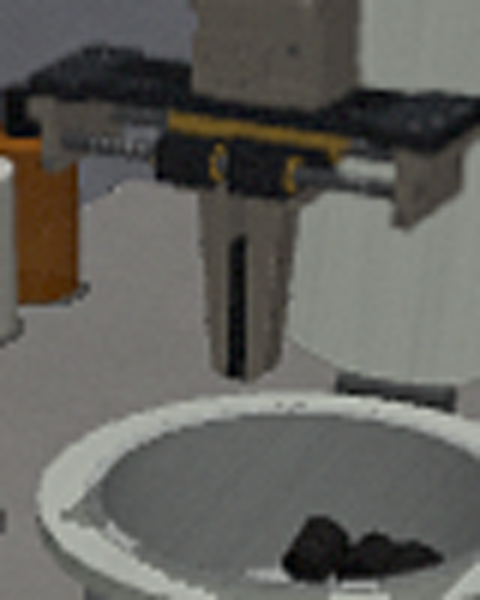

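Emit:
{"api": "move_arm", "payload": {"increments": [[0,-0.001,-0.006,0,0],[0,-0.001,-0.006,0,0],[0,-0.001,-0.006,0,0],[0,-0.001,-0.006,0,0],[0,-0.001,-0.006,0,0],[0,-0.001,0.004,0,0],[0,-0.001,0.01,0,0],[0,-0.001,0.016,0,0],[0,-0.001,0.017,0,0],[0,-0.001,0.017,0,0]]}}

```text
t: 24.03
ee_pos: [0.6408, 0.1327, -0.0112]
ee_rot: [2.223, 2.219, 0.018]
force: [-0.9, 0.4, 0.7]
opening: 0.0458
```

```bash
python3 -c "
from h import *
st(); save('side','s18'); crop('s18',150,160,290,300,'s18c',4)"
```

```text
t 24.03 pos [ 0.6408  0.1327 -0.0112] x [0.002 1.    0.007] y [ 1.    -0.002  0.009] z [ 0.009  0.007 -1.   ] F [-0.9  0.4  0.7] M [-0.02 -0.09  0.02] op 0.0458
```

View pics/s18c.png

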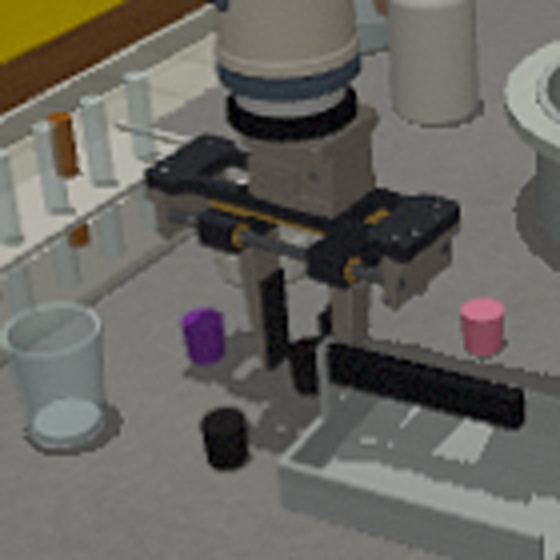

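No contact at TCP −0.011: the tips really sit ~20 mm above the reported TCP. Close here.

Emit:
{"api": "move_arm", "payload": {"increments": [[0,0.001,0,0,0.1],[0,0.001,0,0,0.2],[0,0.001,0,0,0.3],[0,0.001,0,0,0.4],[0,0.001,0,0,1],[0,0.001,0,0,1],[0,0.001,0,0,1],[0,0.001,0,0,1]]}}

```text
t: 24.75
ee_pos: [0.6423, 0.1328, -0.0104]
ee_rot: [2.222, 2.218, 0.02]
force: [-0.2, -0.2, 1.9]
opening: 0.0262
```

```bash
python3 -c "
from h import *
go((.545,-.135,.15,0))"
```

```text
t 24.75 pos [ 0.6423  0.1328 -0.0104] x [0.002 1.    0.008] y [ 1.    -0.002  0.01 ] z [ 0.01   0.008 -1.   ] F [-0.2 -0.2  1.9] M [-0.05 -0.06 -0.02] op 0.0262
yang -0.1 q6 0.2
[-0.2668 -0.0952 -0.1634] turn -0.002
```

Emit:
{"api": "move_arm", "payload": {"increments": [[0,0,-0.01,0,1],[0,0,-0.035,0,1],[0,0,-0.07,0,1],[0,0,-0.11,0,1],[-0.01,-0.003,-0.14,0,1],[-0.04,-0.014,-0.155,0,1],[-0.075,-0.027,-0.16,0,1],[-0.11,-0.04,-0.16,0,1],[-0.145,-0.052,-0.16,0,1],[-0.18,-0.065,-0.16,0,1],[-0.215,-0.077,-0.16,0,1],[-0.245,-0.088,-0.16,0,1],[-0.262,-0.094,-0.155,0,1],[-0.267,-0.095,-0.13,0,1],[-0.267,-0.095,-0.1,0,1],[-0.267,-0.095,-0.065,0,1],[-0.267,-0.095,-0.04,0,1],[-0.267,-0.095,-0.04,0,1]]}}

```text
t: 26.25
ee_pos: [0.543, -0.1335, 0.0228]
ee_rot: [-2.221, -2.216, -0.014]
force: [-1.0, 0.6, -0.6]
opening: 0.0263
```

```bash
python3 -c "
from h import *
st(); save('side','s19'); crop('s19',250,80,400,230,'s19c',3)"
```

```text
t 26.25 pos [ 0.543  -0.1335  0.0228] x [0.002 1.    0.009] y [ 1.    -0.002  0.003] z [ 0.003  0.009 -1.   ] F [-1.   0.6 -0.6] M [-0.01 -0.05 -0.08] op 0.0263
```

View pics/s19c.png

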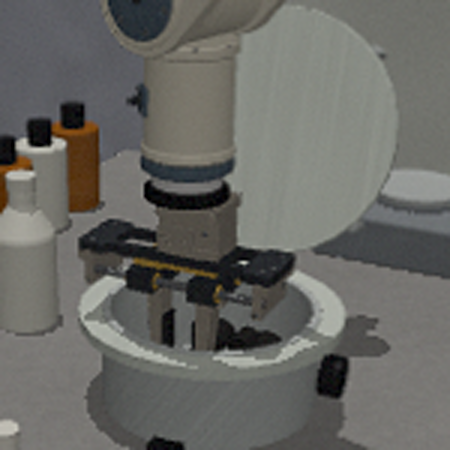

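Emit:
{"api": "move_arm", "payload": {"increments": [[0,0,0,0,0.3],[0,0,0,0,0.1],[0,0,0,0,0],[0,0,0,0,0],[0,0,-0.03,0,0],[0,0,-0.07,0,0],[0,0,-0.11,0,0],[0,0,-0.13,0,0],[0,0,-0.135,0,0]]}}

```text
t: 27.05
ee_pos: [0.5465, -0.1357, 0.1656]
ee_rot: [2.22, 2.216, 0.022]
force: [1.1, -0.3, -0.0]
opening: 0.046
```

```bash
python3 -c "
from h import *
save('scene','sc20')
crop('sc20',170,210,330,350,'sc20c',5)
m=load('sc20')
for u,v in [(276.4,311.5),(246.5,267)]: print(at_d(m,u,v))
go((.6457,.0925,.12,0),(.6457,.0925,-.010,0),(.642,.216,.12,0),(.642,.216,-.010,0))"
```

```text
[0.64144843 0.21663818 0.02836353]
[0.64580438 0.09268323 0.02825634]
t 27.1 pos [ 0.5459 -0.1355  0.1642] x [0.002 1.    0.007] y [ 1.    -0.002  0.012] z [ 0.012  0.007 -1.   ] F [ 1.1 -0.4  0.3] M [-0.02 -0.1  -0.01] op 0.0463
yang -0.1 q6 -0.26
[0.2279 0.0989 0.047 ] turn -0.002
[0.2269 0.0973 0.177 ] turn -0.002
[0.3514 0.095  0.0478] turn -0.002
[0.3504 0.0934 0.1778] turn -0.002
```

View pics/sc20.png

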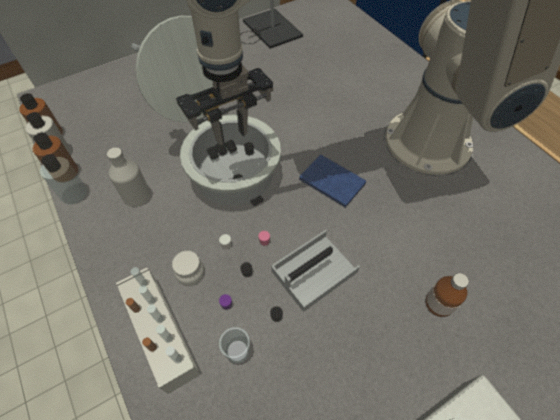

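Emit:
{"api": "move_arm", "payload": {"increments": [[0.03,0.013,0,0,0],[0.065,0.028,0,0,0],[0.1,0.043,0,0,0],[0.135,0.058,0,0,0],[0.17,0.073,0,0,0],[0.205,0.088,0,0,0],[0.227,0.0985,0.01,0,0],[0.227,0.098,0.045,0,0],[0.227,0.098,0.08,0,0],[0.227,0.098,0.115,0,0],[0.227,0.098,0.145,0,0],[0.227,0.0975,0.168,0,0],[0.227,0.0975,0.177,0,0],[0.227,0.0975,0.177,0,0],[0.227,0.0975,0.177,0,0]]}}

```text
t: 28.35
ee_pos: [0.6457, 0.0925, -0.0101]
ee_rot: [2.221, 2.217, 0.02]
force: [-0.3, -0.6, 0.7]
opening: 0.0461
```

Emit:
{"api": "move_arm", "payload": {"increments": [[0,0,0,0,0.1],[0,0,0,0,0.2],[0,0,0,0,0.3],[0,0,0,0,0.4],[0,0,0,0,1],[0,0,0,0,1],[0,0,0,0,1],[0,0,0,0,1]]}}

```text
t: 29.02
ee_pos: [0.6464, 0.0926, -0.0091]
ee_rot: [2.221, 2.217, 0.022]
force: [-1.0, -0.7, 7.7]
opening: 0.0262
```

```bash
python3 -c "
from h import *
go((.515,-.145,.15,0),(.515,-.145,.025,0))"
```

```text
t 29.02 pos [ 0.6464  0.0926 -0.0091] x [0.002 1.    0.007] y [ 1.    -0.002  0.013] z [ 0.013  0.007 -1.   ] F [-1.  -0.7  7.7] M [-0.04  0.1   0.04] op 0.0262
yang -0.1 q6 0.13
[-0.2367 -0.1289 -0.1625] turn -0.002
[-0.2376 -0.1305 -0.0375] turn -0.002
```

Emit:
{"api": "move_arm", "payload": {"increments": [[0,0,-0.01,0,1],[0,0,-0.035,0,1],[0,0,-0.07,0,1],[0,0,-0.11,0,1],[-0.01,-0.005,-0.14,0,1],[-0.04,-0.023,-0.155,0,1],[-0.075,-0.044,-0.16,0,1],[-0.11,-0.064,-0.16,0,1],[-0.145,-0.085,-0.16,0,1],[-0.18,-0.105,-0.16,0,1],[-0.215,-0.125,-0.16,0,1],[-0.24,-0.14,-0.16,0,1],[-0.255,-0.148,-0.15,0,1],[-0.2575,-0.149,-0.12,0,1],[-0.2575,-0.149,-0.09,0,1],[-0.2575,-0.149,-0.06,0,1],[-0.2575,-0.149,-0.05,0,1],[-0.2575,-0.149,-0.05,0,1]]}}

```text
t: 30.52
ee_pos: [0.4945, -0.1644, 0.0355]
ee_rot: [-2.223, -2.219, -0.019]
force: [0.7, 0.5, 0.8]
opening: 0.0262
```

Emit:
{"api": "move_arm", "payload": {"increments": [[0,0,0,0,0.3],[0,0,0,0,0.2],[0,0,0,0,0.1],[0,0,0,0,0.1],[0,0,-0.03,0,0.1],[0,0,-0.07,0,0],[0,0,-0.11,0,0],[0,0,-0.12,0,0],[0,0,-0.12,0,0]]}}

```text
t: 31.27
ee_pos: [0.496, -0.1663, 0.1596]
ee_rot: [2.219, 2.215, 0.024]
force: [0.6, 0.1, -0.3]
opening: 0.0459
```

```bash
python3 -c "
from h import *
save('scene','sc21'); save('side','s21')
m=load('sc21')
for u,v in [(276.4,311.5)]: print(at_d(m,u,v))
go((.642,.2165,.12,0),(.642,.2165,-.010,0))"
```

```text
[0.64146338 0.21666545 0.02845231]
t 31.37 pos [ 0.4933 -0.1653  0.1554] x [0.002 1.    0.008] y [ 1.    -0.002  0.009] z [ 0.009  0.008 -1.   ] F [-0.4 -0.4 -0.5] M [-0.04 -0.02  0.03] op 0.0462
yang -0.1 q6 -0.34
[0.3818 0.1476 0.04  ] turn -0.002
[0.3807 0.1464 0.17  ] turn -0.002
```

View pics/sc21.png

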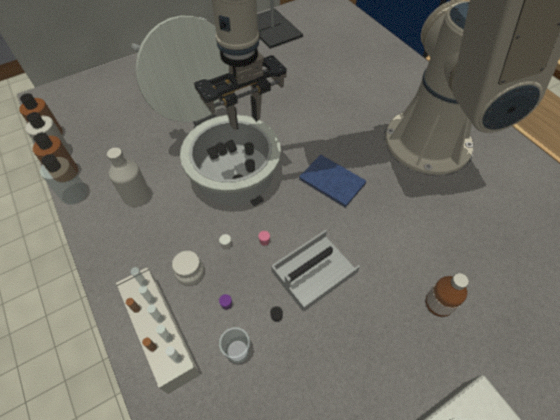

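Emit:
{"api": "move_arm", "payload": {"increments": [[0.02,0.008,0,0.1,0],[0.05,0.02,0,0.2,0],[0.08,0.03,0,0.3,0],[0.11,0.042,0,0.4,0],[0.14,0.054,0,0.5,0],[0.17,0.065,0,0.6,0],[0.2,0.077,0,0.7,0],[0.23,0.088,0,0.8,0],[0.26,0.1,0,0.9,-0.1],[0.29,0.112,0,1.0,-0.1],[0.32,0.123,0,1.1,-0.1],[0.345,0.133,0,1.2,-0.1],[0.365,0.141,0,1.3,-0.1],[0.378,0.146,0,1.4,-0.1],[0.382,0.1475,0.02,1.48,-0.1],[0.382,0.1475,0.04,1.48,-0.1],[0.382,0.1475,0.04,1.48,-0.1]]}}

```text
t: 32.78
ee_pos: [0.6379, 0.216, 0.1133]
ee_rot: [-3.133, -0.141, -0.0]
force: [-1.1, -0.4, -0.2]
opening: 0.0505
```

```bash
python3 -c "
from h import *
go((.642,.2165,-.010,-85))"
```

```text
t 32.78 pos [0.6379 0.216  0.1133] x [0.996 0.09  0.   ] y [ 0.09  -0.996 -0.005] z [ 0.     0.005 -1.   ] F [-1.1 -0.4 -0.2] M [-0.01  0.11  0.01] op 0.0505
yang -84.9 q6 1.8
[0.004  0.0005 0.1233] turn 0.002
```

Emit:
{"api": "move_arm", "payload": {"increments": [[0.004,0.0005,0.02,0,-0.1],[0.004,0.0005,0.055,0,-0.1],[0.004,0.0005,0.085,0,-0.1],[0.004,0.0005,0.11,0,-0.1],[0.004,0.0005,0.122,0,-0.1],[0.004,0.0005,0.123,0,-0.1],[0.004,0.0005,0.123,0,-0.1],[0.004,0.0005,0.123,0,0.1],[0.004,0.0005,0.123,0,0.2],[0.004,0.0005,0.123,0,0.3],[0.004,0.0005,0.123,0,0.4],[0.004,0.0005,0.123,0,1],[0.004,0.0005,0.123,0,1],[0.004,0.0005,0.123,0,1],[0.004,0.0005,0.123,0,1]]}}

```text
t: 34.03
ee_pos: [0.6427, 0.2167, -0.0086]
ee_rot: [-3.133, -0.141, -0.003]
force: [-1.5, -0.7, 7.0]
opening: 0.0266
```

```bash
python3 -c "
from h import *
go((.58,-.16,.17,0),(.58,-.16,.04,0))"
```

```text
t 34.03 pos [ 0.6427  0.2167 -0.0086] x [0.996 0.09  0.002] y [ 0.09  -0.996 -0.006] z [ 0.001  0.006 -1.   ] F [-1.5 -0.7  7. ] M [-0.06  0.22 -0.08] op 0.0266
yang -84.9 q6 1.8
[-0.0959  0.3686 -0.1808] turn -1.481
[-0.0961  0.3693 -0.0508] turn -1.481
```

```bash
python3 -c "
from h import *
m=load('sc21'); crop('sc21',175,110,290,205,'sc21c',6)
print((proj(m,[[.58,-.165,.026],[.565,-.17,.026]])-[175,110])*6)"
```

```text
[[279.15746739 412.55912991]
 [304.75895072 390.81094869]]
```

View pics/sc21c.png

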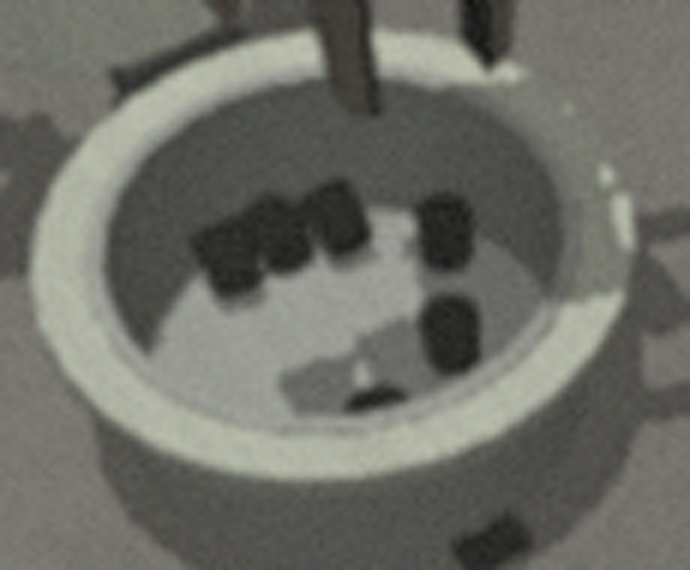

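Emit:
{"api": "move_arm", "payload": {"increments": [[0,0,-0.01,0,1],[0,0,-0.035,0,1],[0,0,-0.07,0,1],[0,0,-0.11,0,1],[0,0.01,-0.14,-0.08,1],[-0.005,0.035,-0.165,-0.19,1],[-0.014,0.065,-0.175,-0.3,1],[-0.022,0.095,-0.18,-0.41,1],[-0.03,0.125,-0.18,-0.52,1],[-0.038,0.155,-0.18,-0.63,1],[-0.047,0.185,-0.18,-0.74,1],[-0.055,0.215,-0.18,-0.85,1],[-0.063,0.245,-0.18,-0.96,1],[-0.072,0.275,-0.18,-1.07,1],[-0.08,0.305,-0.18,-1.18,1],[-0.088,0.335,-0.18,-1.29,1],[-0.094,0.36,-0.18,-1.39,1],[-0.096,0.369,-0.18,-1.48,1],[-0.096,0.369,-0.18,-1.48,1]]}}

```text
t: 35.62
ee_pos: [0.5794, -0.1627, 0.1698]
ee_rot: [-2.219, -2.22, -0.008]
force: [-0.2, 0.6, -0.2]
opening: 0.0265
```

Emit:
{"api": "move_arm", "payload": {"increments": [[0,0,0.03,0,1],[0,0,0.065,0,1],[0,0,0.1,0,1],[0,0,0.125,0,1],[0,0,0.13,0,1],[0,0,0.13,0,0.3],[0,0,0.13,0,0.2],[0,0,0.13,0,0.1],[0,0,0.13,0,0.1],[0,0,0.1,0,0.1],[0,0,0.06,0,0.1],[0,0,0.02,0,0.1],[0.03,0,-0.02,0,0.1],[0.06,0,-0.05,0,0.1],[0.09,0,-0.08,0,0.1],[0.12,0,-0.11,0,0.1],[0.15,0,-0.12,0,0.1],[0.15,0,-0.12,0,0.1]]}}

```text
t: 37.12
ee_pos: [0.5813, -0.0082, 0.297]
ee_rot: [2.216, 2.223, 0.021]
force: [0.1, -0.5, -0.2]
opening: 0.0414
```

```bash
python3 -c "
from h import *
st();save('scene','sc22'); save('side','s22');save('wrist','w22')
crop('sc22',175,110,290,205,'sc22c',6)"
```

```text
t 37.12 pos [ 0.5813 -0.0082  0.297 ] x [-0.003  1.     0.007] y [1.    0.003 0.011] z [ 0.011  0.007 -1.   ] F [ 0.1 -0.5 -0.2] M [-0.1  -0.12 -0.04] op 0.0414
```

View pics/sc22c.png

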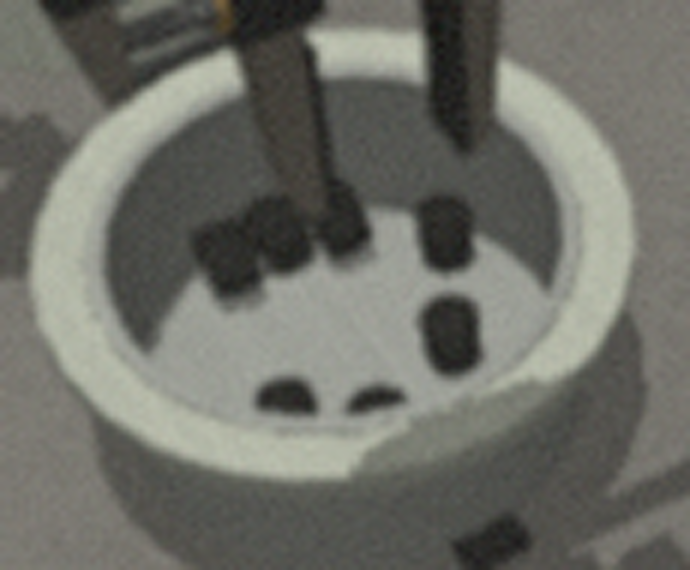

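View pics/s22.png

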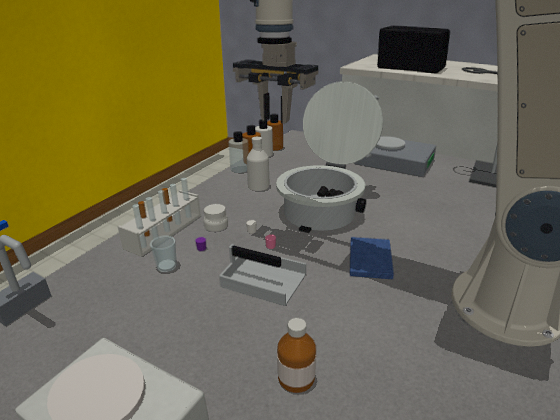

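View pics/sc22.png

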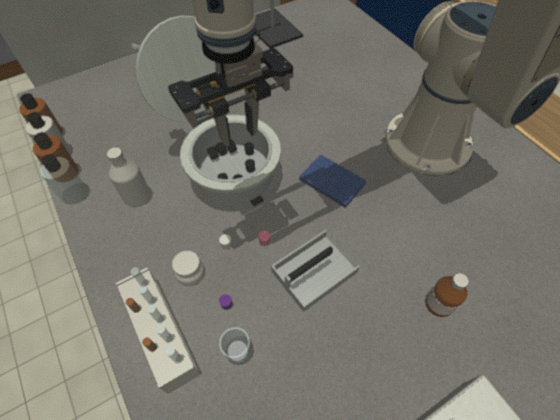

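```bash
python3 -c "
from h import *
go((.57,-.06,.41,3),(.554,-.455,.41,3),(.554,-.455,.285,3))"
```

```text
t 37.27 pos [ 0.5791 -0.0132  0.2914] x [-0.002  1.     0.005] y [1.    0.002 0.003] z [ 0.003  0.005 -1.   ] F [ 0.1 -0.  -0.3] M [-0.1  -0.1  -0.03] op 0.0416
yang 0.1 q6 -0.03
[-0.0462 -0.0087 -0.1188] turn -0.051
[-0.4412 -0.0253 -0.1207] turn -0.051
[-0.4418 -0.0258  0.0043] turn -0.051
```

Emit:
{"api": "move_arm", "payload": {"increments": [[0,0,-0.03,0,0.5],[0,0,-0.07,0,1],[-0.02,-0.002,-0.105,-0.05,1],[-0.045,-0.009,-0.121,-0.05,1],[-0.085,-0.01,-0.121,-0.05,1],[-0.125,-0.012,-0.121,-0.05,1],[-0.165,-0.014,-0.121,-0.05,1],[-0.205,-0.015,-0.121,-0.05,1],[-0.245,-0.017,-0.121,-0.05,1],[-0.285,-0.019,-0.121,-0.05,1],[-0.325,-0.021,-0.121,-0.05,1],[-0.365,-0.022,-0.121,-0.05,1],[-0.4,-0.024,-0.121,-0.05,1],[-0.43,-0.025,-0.121,-0.05,1],[-0.441,-0.025,-0.121,-0.05,1],[-0.441,-0.025,-0.121,-0.05,1]]}}

```text
t: 38.6
ee_pos: [0.5524, -0.4582, 0.4081]
ee_rot: [-2.166, -2.271, -0.008]
force: [-0.2, 0.7, 0.4]
opening: 0.0003
```

```bash
python3 -c "
from h import *
go((.554,-.455,.285,3));save('side','s23');save('wrist','w23')"
```

```text
t 38.6 pos [ 0.5524 -0.4582  0.4081] x [-0.047  0.999  0.006] y [0.999 0.047 0.001] z [ 0.001  0.006 -1.   ] F [-0.2  0.7  0.4] M [-0.04 -0.11  0.  ] op 0.0003
yang 2.7 q6 -0.74
[0.0024 0.0016 0.1231] turn -0.005
```

View pics/s23.png

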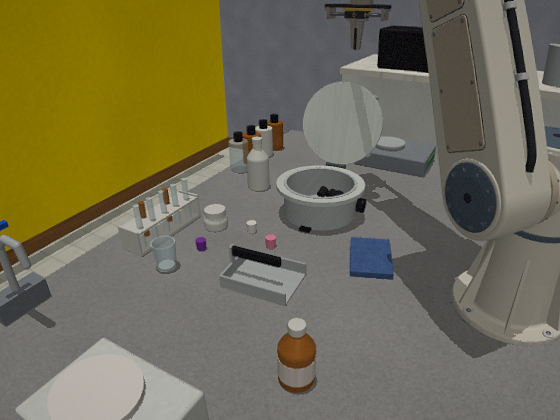

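View pics/w23.png

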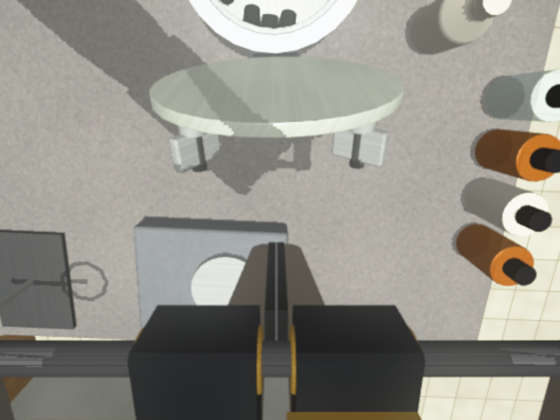

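```bash
python3 -c "
from h import *
m=load('w23')
for u,v in [(277,132),(277,108),(277,60),(185,150),(365,145)]: print(at_d(m,u,v))"
```

```text
[ 0.55212782 -0.39417458  0.34312702]
[ 0.55142247 -0.37732628  0.31418942]
[ 0.5495031  -0.31990119  0.13227164]
[ 0.473701   -0.41641214  0.3012666 ]
[ 0.63067747 -0.40482198  0.29508619]
```

Emit:
{"api": "move_arm", "payload": {"increments": [[0.002,0.0015,0.03,0,1],[0.002,0.0015,0.065,0,1],[0.002,0.0015,0.1,0,1],[0.002,0.0015,0.118,0,1],[0.002,0.0015,0.123,0,1],[0.002,0.0015,0.123,0,1]]}}

```text
t: 39.2
ee_pos: [0.5551, -0.45, 0.2855]
ee_rot: [-2.16, -2.274, -0.009]
force: [-0.0, 0.3, 1.0]
opening: 0.0
```

```bash
cat > lid.py <<'E'
from h import *
import sys
s,R=st(); p=np.array(s['ee_pos'])
H=np.array([.545,-.314,.1]); e=np.array([-.068,.998,0]); 
for th in [float(a) for a in sys.argv[1:]]:
    eC=.24*np.cos(th)-.012*np.sin(th); zC=.1+.24*np.sin(th)+.012*np.cos(th)
    off=np.interp(th,[1.2,1.88],[0,-.03])
    w=H+e*(eC-.010); w[2]=zC+off-.02
    print(round(th,2),np.round(w,3),np.round(R.T@(w-p),3).tolist())
E
python3 lid.py 1.88 1.8 1.7 1.6 1.5 1.4 1.3 1.2 1.1 1.0 .9
```

```text
t 39.2 pos [ 0.5551 -0.45    0.2855] x [-0.051  0.999  0.008] y [0.999 0.051 0.001] z [ 0.001  0.008 -1.   ] F [-0.   0.3  1. ] M [-0.03 -0.1   0.03] op 0.0
1.88 [ 0.551 -0.408  0.275] [0.042, -0.002, 0.011]
1.8 [ 0.55  -0.39   0.285] [0.06, -0.002, 0.001]
1.7 [ 0.549 -0.367  0.294] [0.084, -0.002, -0.008]
1.6 [ 0.547 -0.343  0.302] [0.107, -0.003, -0.016]
1.5 [ 0.545 -0.319  0.307] [0.132, -0.003, -0.021]
1.4 [ 0.544 -0.295  0.31 ] [0.155, -0.003, -0.023]
1.3 [ 0.542 -0.271  0.31 ] [0.179, -0.004, -0.023]
1.2 [ 0.541 -0.248  0.308] [0.202, -0.004, -0.021]
1.1 [ 0.539 -0.226  0.299] [0.225, -0.005, -0.012]
1.0 [ 0.538 -0.205  0.288] [0.246, -0.005, -0.001]
0.9 [ 0.536 -0.184  0.275] [0.266, -0.005, 0.012]
```

Emit:
{"api": "move_arm", "payload": {"increments": [[0.02,-0.001,0.005,0,1],[0.04,-0.002,0.01,0,1],[0.05,-0.002,0.006,0,1],[0.06,-0.002,0.001,0,1],[0.072,-0.002,-0.003,0,1],[0.084,-0.002,-0.008,0,1],[0.095,-0.0025,-0.012,0,1],[0.107,-0.003,-0.016,0,1],[0.12,-0.003,-0.018,0,1],[0.132,-0.003,-0.021,0,1],[0.144,-0.003,-0.022,0,1],[0.155,-0.003,-0.023,0,1],[0.167,-0.003,-0.023,0,1],[0.179,-0.004,-0.023,0,1]]}}

```text
t: 40.37
ee_pos: [0.542, -0.2705, 0.3098]
ee_rot: [-2.16, -2.274, -0.01]
force: [1.0, -2.7, -0.8]
opening: 0.0006
```

```bash
python3 -c "
from h import *
st();save('side','s24');crop('s24',280,20,430,240,'s24c',3)"; python3 lid.py 1.3 1.2 1.1 1 .9 .8 .7 .6 .5 .4
```

```text
t 40.37 pos [ 0.542  -0.2705  0.3098] x [-0.051  0.999  0.008] y [0.999 0.051 0.001] z [ 0.001  0.008 -1.   ] F [ 1.  -2.7 -0.8] M [-0.65 -0.22 -0.02] op 0.0006
t 40.42 pos [ 0.5417 -0.2684  0.31  ] x [-0.052  0.999  0.01 ] y [0.999 0.052 0.001] z [ 0.    0.01 -1.  ] F [0.9 0.6 0.1] M [-0.05 -0.1   0.  ] op 0.0009
1.3 [ 0.542 -0.271  0.31 ] [-0.003, 0.0, -0.0]
1.2 [ 0.541 -0.248  0.308] [0.02, -0.0, 0.002]
1.1 [ 0.539 -0.226  0.299] [0.042, -0.0, 0.011]
1.0 [ 0.538 -0.205  0.288] [0.064, -0.001, 0.022]
0.9 [ 0.536 -0.184  0.275] [0.084, -0.001, 0.035]
0.8 [ 0.535 -0.166  0.261] [0.102, -0.001, 0.05]
0.7 [ 0.534 -0.149  0.244] [0.119, -0.002, 0.067]
0.6 [ 0.533 -0.133  0.225] [0.135, -0.002, 0.086]
0.5 [ 0.532 -0.12   0.206] [0.148, -0.002, 0.106]
0.4 [ 0.531 -0.108  0.185] [0.159, -0.002, 0.127]
```

View pics/s24c.png

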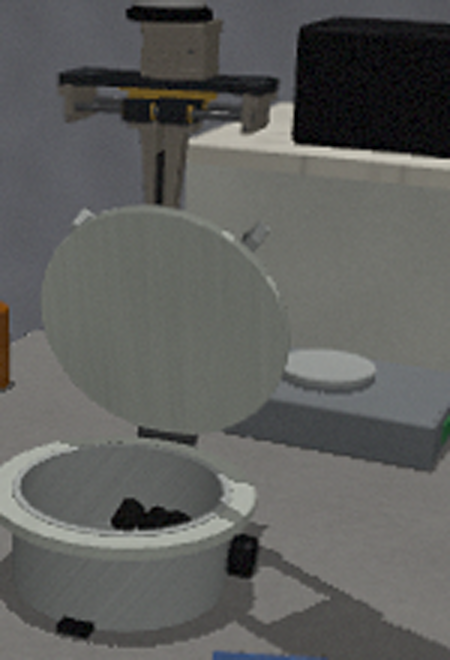

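Lid follows well. Continue.

Emit:
{"api": "move_arm", "payload": {"increments": [[0.01,0,0.001,0,1],[0.02,0,0.002,0,1],[0.031,0,0.006,0,1],[0.042,0,0.011,0,1],[0.053,0,0.016,0,1],[0.064,-0.001,0.022,0,1],[0.074,-0.001,0.028,0,1],[0.084,-0.001,0.035,0,1],[0.093,-0.001,0.042,0,1],[0.102,-0.001,0.05,0,1],[0.111,-0.001,0.058,0,1],[0.119,-0.002,0.067,0,1],[0.127,-0.002,0.076,0,1],[0.135,-0.002,0.086,0,1],[0.142,-0.002,0.096,0,1],[0.148,-0.002,0.106,0,1],[0.154,-0.002,0.116,0,1],[0.159,-0.002,0.127,0,1]]}}

```text
t: 41.92
ee_pos: [0.5313, -0.1078, 0.1834]
ee_rot: [-2.158, -2.274, -0.011]
force: [0.0, -0.1, 0.9]
opening: 0.0006
```

```bash
python3 -c "
from h import *
save('side','s25');crop('s25',250,60,400,240,'s25c',3)"; python3 lid.py .4 .3 .2 .1 .05 0
```

```text
t 41.97 pos [ 0.53   -0.1069  0.1813] x [-0.052  0.999  0.011] y [ 0.999  0.052 -0.002] z [-0.003  0.011 -1.   ] F [-1.3  0.2 -2.3] M [ 0.   -0.07  0.04] op 0.0001
0.4 [ 0.531 -0.108  0.185] [-0.001, 0.001, -0.003]
0.3 [ 0.53  -0.099  0.162] [0.008, 0.001, 0.019]
0.2 [ 0.53  -0.092  0.139] [0.015, 0.001, 0.042]
0.1 [ 0.53  -0.087  0.116] [0.019, 0.001, 0.066]
0.05 [ 0.529 -0.085  0.104] [0.021, 0.001, 0.078]
0.0 [ 0.529 -0.084  0.092] [0.022, 0.001, 0.09]
```

View pics/s25c.png

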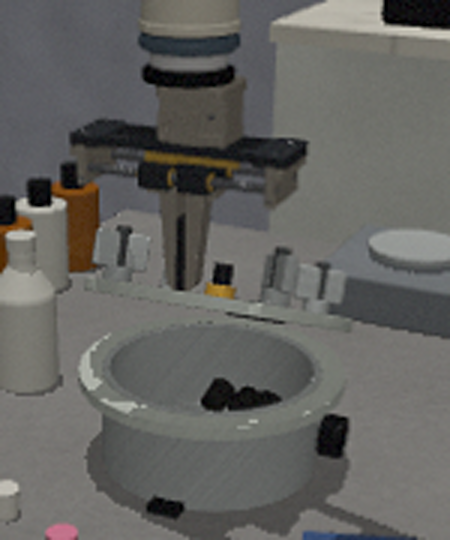

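Emit:
{"api": "move_arm", "payload": {"increments": [[0.004,0.001,0.01,0,1],[0.008,0.001,0.019,0,1],[0.012,0.001,0.03,0,1],[0.015,0.001,0.042,0,1],[0.017,0.001,0.054,0,1],[0.019,0.001,0.066,0,1],[0.02,0.001,0.074,0,1],[0.021,0.001,0.08,0,1],[0.022,0.001,0.085,0,1],[0.022,0.001,0.088,0,1],[0.022,0.001,0.089,0,1]]}}

```text
t: 42.88
ee_pos: [0.5296, -0.0839, 0.0922]
ee_rot: [-2.156, -2.272, -0.009]
force: [-0.3, -0.1, 0.3]
opening: 0.0003
```

```bash
python3 -c "
from h import *
st(); save('side','s26');crop('s26',250,100,400,240,'s26c',4)"
```

```text
t 42.88 pos [ 0.5296 -0.0839  0.0922] x [-0.052  0.999  0.011] y [ 0.999  0.052 -0.002] z [-0.003  0.011 -1.   ] F [-0.3 -0.1  0.3] M [-0.06 -0.06  0.02] op 0.0003
```

View pics/s26c.png

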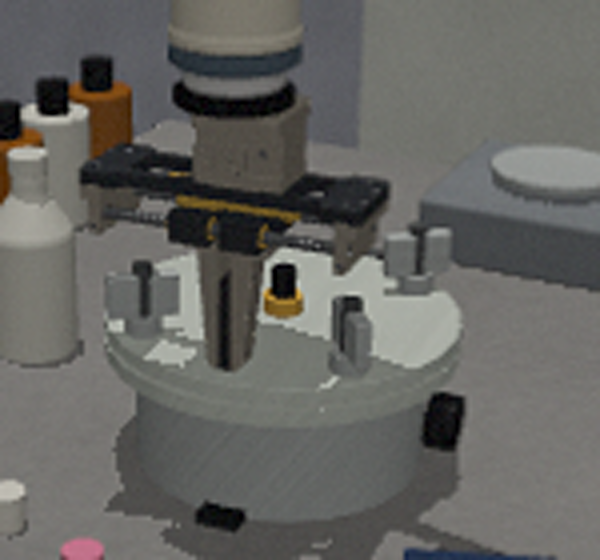

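Emit:
{"api": "move_arm", "payload": {"increments": [[0,0,0.002,0,1],[0,0,0.004,0,1],[0,0,0.006,0,1],[0,0,0.006,0,1]]}}

```text
t: 43.27
ee_pos: [0.5304, -0.0842, 0.0899]
ee_rot: [-2.157, -2.273, -0.011]
force: [-12.5, 2.0, 39.0]
opening: 0.0004
```

```bash
python3 -c "
from h import *
st()"
```

```text
t 43.27 pos [ 0.5304 -0.0842  0.0899] x [-0.052  0.999  0.01 ] y [ 0.999  0.052 -0.001] z [-0.001  0.01  -1.   ] F [-12.5   2.   39. ] M [0.25 2.27 0.01] op 0.0004
```

Emit:
{"api": "move_arm", "payload": {"increments": [[0,0,-0.01,0,1],[0,0,-0.04,0,1],[0,0,-0.08,0,1],[0,0,-0.12,0,1],[-0.04,0,-0.16,0,1],[-0.08,0,-0.2,0,1],[-0.12,0,-0.23,0,1],[-0.16,0,-0.24,0,1],[-0.19,0,-0.24,0,1],[-0.2,0,-0.24,0,1],[-0.2,0,-0.24,0,1]]}}

```text
t: 44.18
ee_pos: [0.5415, -0.292, 0.3294]
ee_rot: [-2.164, -2.272, -0.009]
force: [-0.2, 0.1, -0.3]
opening: 0.0004
```

```bash
python3 -c "
from h import *
st(); save('wrist','w27'); save('scene','sc27'); crop('sc27',160,60,310,220,'sc27c',4)"
```

```text
t 44.18 pos [ 0.5415 -0.292   0.3294] x [-0.049  0.999  0.007] y [0.999 0.049 0.002] z [ 0.001  0.007 -1.   ] F [-0.2  0.1 -0.3] M [-0.04 -0.08  0.04] op 0.0004
```

View pics/w27.png

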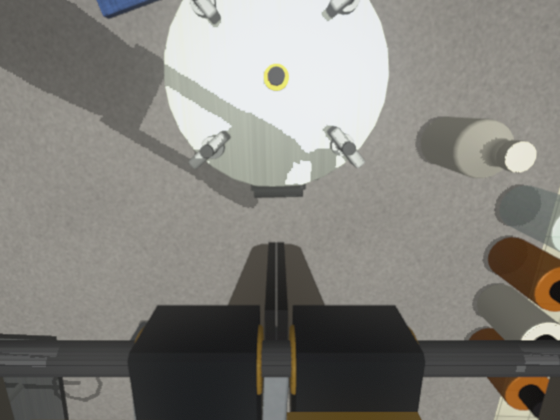

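View pics/sc27c.png

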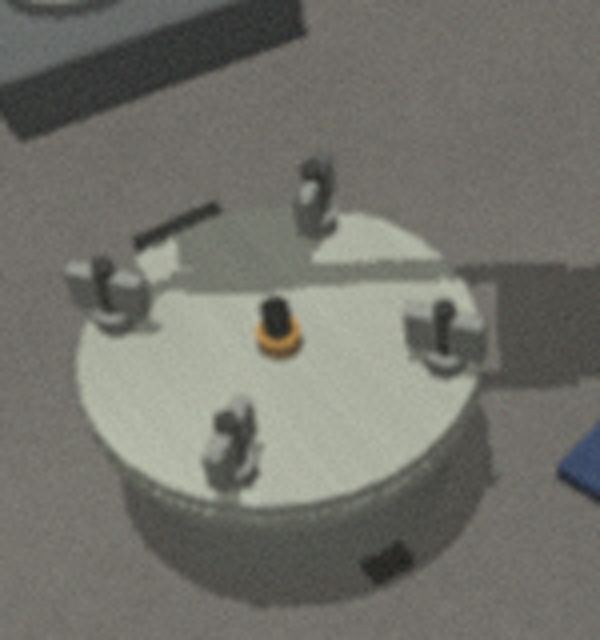

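Emit:
{"api": "move_arm", "payload": {"increments": [[0.02,0,0,0,1],[0.05,0,0,0,1],[0.07,0,0,0,1],[0.07,0,0,0,1],[0.07,0,0,0,1]]}}

```text
t: 44.7
ee_pos: [0.5372, -0.2154, 0.3286]
ee_rot: [-2.156, -2.273, -0.011]
force: [-0.4, -0.1, 0.5]
opening: 0.0006
```

```bash
python3 -c "
from h import *
st(); save('wrist','w28'); crop('w28',150,0,400,250,'w28c',3)"
```

```text
t 44.7 pos [ 0.5372 -0.2154  0.3286] x [-0.053  0.999  0.011] y [ 0.999  0.053 -0.   ] z [-0.001  0.011 -1.   ] F [-0.4 -0.1  0.5] M [-0.02 -0.09  0.02] op 0.0006
```

View pics/w28c.png

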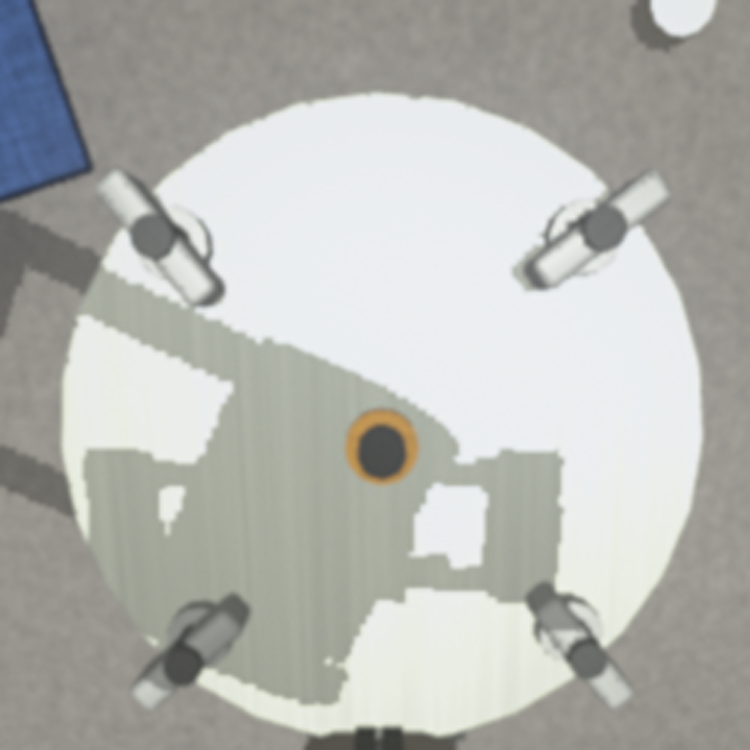

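```bash
python3 -c "
from h import *
m=load('w28'); C=at_z(m,150+381/3,450/3,.144); print('valve',C)
L=at_z(m,150+382/3,417/3,.112); print('lid circ centre',L)
W={'n0':[(660,185),(532,275)],'n1':[(110,185),(212,293)],'n2':[(143,697),(240,605)],'n3':[(538,593),(624,697)]}
for k,(a,b) in W.items():
    A=at_z(m,150+a[0]/3,a[1]/3,.156);B=at_z(m,150+b[0]/3,b[1]/3,.156); M=(A+B)/2; d=A-B
    print(k,'mid',M[:2],'len',np.hypot(*d[:2]),'ang',np.degrees(np.arctan2(d[1],d[0])),'from C',np.hypot(*(M-C)[:2]),np.degrees(np.arctan2(*(M-C)[1::-1])))
c=np.array([.536,-.184]);x=np.array([.998,.068]);y=np.array([-.068,.998]);k=.07425
for n,(i,j) in dict(n0=(1,1),n1=(-1,1),n2=(-1,-1),n3=(1,-1)).items(): print(n,c+k*(i*x+j*y), 'zero ang',np.degrees(np.arctan2(*(i*x+j*y)[::-1])))
"
```

```text
valve [ 0.53723657 -0.18241515  0.144     ]
lid circ centre [ 0.53723003 -0.17335431  0.112     ]
n0 mid [ 0.60428323 -0.1049204 ] len 0.0496383134520752 ang 37.535397020425684 from C 0.10247288486486457 49.134403212052646
n1 mid [ 0.46052453 -0.11539357] len 0.04664395645811289 ang 136.40622952519516 from C 0.1018657451836213 138.85701876148838
n2 mid [ 0.47079537 -0.25882289] len 0.051936313428261355 ang -133.49006829085275 from C 0.10125500283227469 -131.00895905722547
n3 mid [ 0.61504531 -0.24892778] len 0.052665777433031365 ang 133.16037693823992 from C 0.10236272838873384 -40.524553167339
n0 [ 0.6050525 -0.1048495] zero ang 48.897896236738866
n1 [ 0.4568495 -0.1149475] zero ang 138.8978962367389
n2 [ 0.4669475 -0.2631505] zero ang -131.10210376326114
n3 [ 0.6151505 -0.2530525] zero ang -41.102103763261134
```

```bash
python3 -c "
from h import *
go((.6047,-.105,.2,-52.5),(.6047,-.105,.108,-52.5))"
```

```text
t 44.75 pos [ 0.5373 -0.2163  0.3285] x [-0.052  0.999  0.01 ] y [ 0.999  0.052 -0.   ] z [-0.001  0.01  -1.   ] F [0.1 0.1 0.9] M [-0.04 -0.11 -0.01] op 0.0001
yang 3.0 q6 -0.44
[0.1063 0.0731 0.1296] turn 0.968
[0.1054 0.0732 0.2216] turn 0.968
```

Emit:
{"api": "move_arm", "payload": {"increments": [[0.02,0.014,0,0.1,0.1],[0.045,0.03,0,0.22,0.1],[0.075,0.05,0,0.34,0.1],[0.095,0.065,0.01,0.46,0.1],[0.106,0.073,0.03,0.58,0.1],[0.106,0.073,0.06,0.7,0.1],[0.106,0.073,0.09,0.82,0.1],[0.106,0.073,0.12,0.93,0.1],[0.106,0.073,0.13,0.968,0.1],[0.106,0.073,0.13,0.968,0.1],[0.106,0.073,0.13,0.968,0.1]]}}

```text
t: 45.67
ee_pos: [0.6045, -0.1057, 0.1993]
ee_rot: [-2.964, -1.009, -0.002]
force: [0.9, 0.2, 1.2]
opening: 0.0414
```

```bash
python3 -c "
from h import *
go((.6047,-.105,.108,-52.5)); save('wrist','w29'); crop('w29',150,100,400,400,'w29c',2)"
```

```text
t 45.67 pos [ 0.6045 -0.1057  0.1993] x [0.792 0.61  0.005] y [ 0.61  -0.792 -0.01 ] z [-0.002  0.011 -1.   ] F [0.9 0.2 1.2] M [ 0.04 -0.02 -0.04] op 0.0414
yang -52.4 q6 0.73
[0.0002 0.0004 0.0913] turn 0.002
```

View pics/w29c.png

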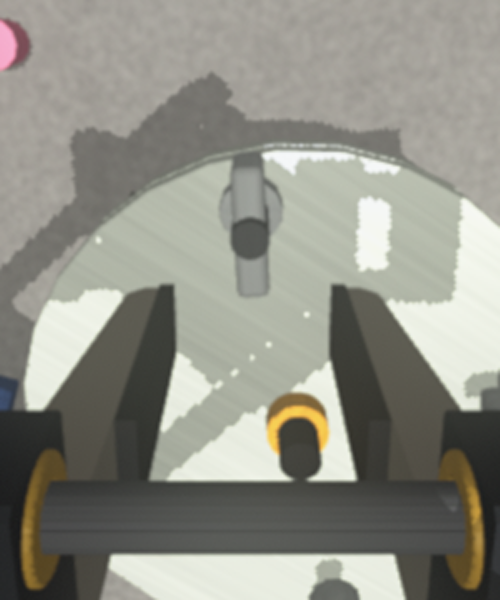

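Emit:
{"api": "move_arm", "payload": {"increments": [[0,0,0.025,0,0.1],[0,0,0.05,0,0.1],[0,0,0.075,0,0.1],[0,0,0.088,0,0.1],[0,0,0.091,0,0.1],[0,0,0.091,0,0.1],[0,0,0.091,0,0.4],[0,0,0.091,0,0.6],[0,0,0.091,0,1],[0,0,0.091,0,1],[0,0,0.091,0,1],[0,0,0.091,0,1]], "grip_force": 20}}

```text
t: 46.72
ee_pos: [0.605, -0.1037, 0.1103]
ee_rot: [-2.963, -1.008, -0.005]
force: [-3.0, 6.4, 6.1]
opening: 0.012
```

```bash
python3 -c "
from h import *
st()"
```

```text
t 46.72 pos [ 0.605  -0.1037  0.1103] x [0.792 0.61  0.007] y [ 0.61  -0.792 -0.01 ] z [-0.     0.012 -1.   ] F [-3.   6.4  6.1] M [0.96 0.49 0.02] op 0.012
```

Emit:
{"api": "move_arm", "payload": {"increments": [[0,0,0,0.05,1],[0,0,0,0.13,1],[0,0,0,0.22,1],[0,0,0,0.31,1],[0,0,0,0.4,1],[0,0,0,0.49,1],[0,0,0,0.58,1],[0,0,0,0.67,1],[0,0,0,0.76,1],[0,0,0,0.85,1],[0,0,0,0.91,1],[0,0,0,0.91,1]]}}

```text
t: 47.72
ee_pos: [0.6048, -0.1031, 0.1106]
ee_rot: [-3.103, 0.4, 0.003]
force: [-0.8, 3.5, 1.5]
opening: 0.0123
```

Emit:
{"api": "move_arm", "payload": {"increments": [[0,0,0,0,0.5],[0,0,0,0,0.1],[0,0,0,0,0.1],[0,0,0,0,0.1],[0,0,-0.03,0,0.1],[0,0,-0.065,0,0.1],[0,0,-0.1,0,0.1],[0,0,-0.1,0,0.1]]}}

```text
t: 48.38
ee_pos: [0.6087, -0.1053, 0.2178]
ee_rot: [-3.104, 0.4, -0.013]
force: [0.9, -0.6, 0.6]
opening: 0.041
```

```bash
python3 -c "
from h import *
go((.469,-.261,.21,-43.5),(.469,-.261,.108,-43.5)); save('scene','sc30'); crop('sc30',160,100,310,220,'sc30c',4)"
```

```text
t 48.38 pos [ 0.6087 -0.1053  0.2178] x [ 0.967 -0.253  0.006] y [-0.253 -0.967 -0.013] z [ 0.009  0.011 -1.   ] F [ 0.9 -0.6  0.6] M [ 0.01 -0.06 -0.03] op 0.041
yang -104.7 q6 1.64
[-0.0957  0.1861  0.0048] turn -1.068
[-0.0964  0.1874  0.1068] turn -1.068
```

View pics/sc30c.png

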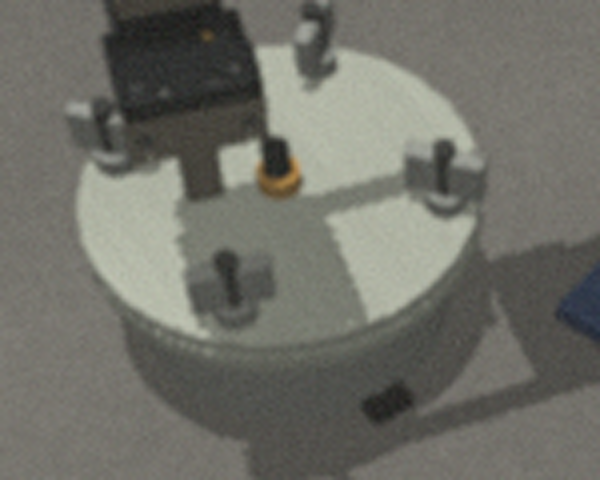

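Emit:
{"api": "move_arm", "payload": {"increments": [[-0.01,0.018,0,-0.11,0.1],[-0.022,0.042,0,-0.23,0.1],[-0.036,0.07,0,-0.35,0.1],[-0.05,0.098,0,-0.47,0.1],[-0.064,0.126,0,-0.59,0.1],[-0.078,0.152,0,-0.71,0.1],[-0.088,0.172,0,-0.83,0.1],[-0.095,0.184,0,-0.95,0.1],[-0.0955,0.186,0,-1.06,0.1],[-0.0955,0.186,0,-1.068,0.1],[-0.0955,0.186,0,-1.068,0.1]]}}

```text
t: 49.35
ee_pos: [0.4676, -0.2607, 0.2113]
ee_rot: [-2.88, -1.233, -0.016]
force: [-0.2, -0.6, 0.2]
opening: 0.0414
```

```bash
python3 -c "
from h import *
go((.469,-.2605,.108,-43.5)); save('wrist','w31'); crop('w31',150,100,400,400,'w31c',2)"
```

```text
t 49.35 pos [ 0.4676 -0.2607  0.2113] x [0.69  0.723 0.013] y [ 0.723 -0.69  -0.004] z [ 0.006  0.012 -1.   ] F [-0.2 -0.6  0.2] M [-0.08 -0.03  0.04] op 0.0414
yang -43.7 q6 0.24
[-1.000e-04  1.300e-03  1.033e-01] turn -0.003
```

View pics/w31c.png

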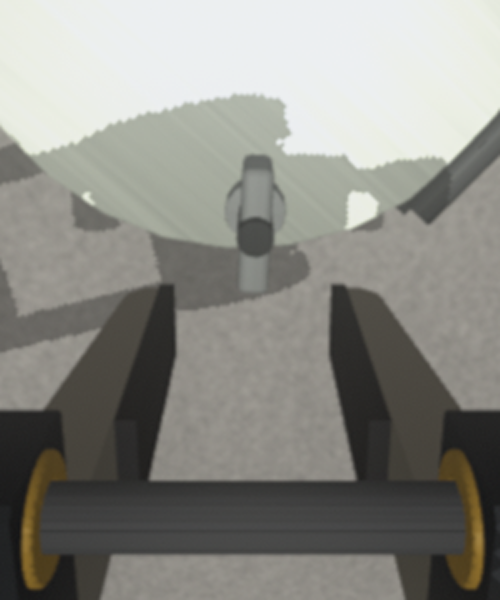

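Emit:
{"api": "move_arm", "payload": {"increments": [[0,0.001,0.025,0,0.1],[0,0.001,0.06,0,0.1],[0,0.001,0.085,0,0.1],[0,0.001,0.1,0,0.1],[0,0.001,0.103,0,0.1],[0,0.001,0.103,0,0.1],[0,0.001,0.103,0,0.4],[0,0.001,0.103,0,0.6],[0,0.001,0.103,0,1],[0,0.001,0.103,0,1],[0,0.001,0.103,0,1],[0,0.001,0.103,0,1]]}}

```text
t: 50.4
ee_pos: [0.4693, -0.26, 0.1092]
ee_rot: [-2.881, -1.232, -0.017]
force: [-1.9, 1.7, 7.0]
opening: 0.0117
```

Emit:
{"api": "move_arm", "payload": {"increments": [[0,0,0,0.05,1],[0,0,0,0.13,1],[0,0,0,0.23,1],[0,0,0,0.33,1],[0,0,0,0.43,1],[0,0,0,0.53,1],[0,0,0,0.63,1],[0,0,0,0.73,1],[0,0,0,0.83,1],[0,0,0,0.93,1],[0,0,0,1.02,1],[0,0,0,1.05,1],[0,0,0,1.05,1]]}}

```text
t: 51.48
ee_pos: [0.4699, -0.2621, 0.1093]
ee_rot: [-3.109, 0.381, -0.011]
force: [0.3, -9.5, -6.0]
opening: 0.0119
```

Emit:
{"api": "move_arm", "payload": {"increments": [[0,0,0,0,0.5],[0,0,0,0,0.1],[0,0,0,0,0.1],[0,0,0,0,0.1],[0,0,-0.03,0,0.1],[0,0,-0.065,0,0.1],[0,0,-0.1,0,0.1],[0,0,-0.1,0,0.1]]}}

```text
t: 52.15
ee_pos: [0.4724, -0.2646, 0.216]
ee_rot: [-3.113, 0.381, -0.025]
force: [1.3, -0.9, -0.1]
opening: 0.0413
```

```bash
python3 -c "
from h import *
go((.459,-.1145,.21,46.4),(.459,-.1145,.108,46.4)); save('scene','sc32'); crop('sc32',160,100,310,220,'sc32c',4)"
```

```text
t 52.15 pos [ 0.4724 -0.2646  0.216 ] x [ 0.97  -0.241  0.015] y [-0.241 -0.971 -0.007] z [ 0.017  0.003 -1.   ] F [ 1.3 -0.9 -0.1] M [ 0.05 -0.05 -0.03] op 0.0413
yang -103.9 q6 1.29
[-0.0492 -0.1424  0.0062] turn -2.624
[-0.0508 -0.1416  0.1082] turn -2.624
```

View pics/sc32c.png

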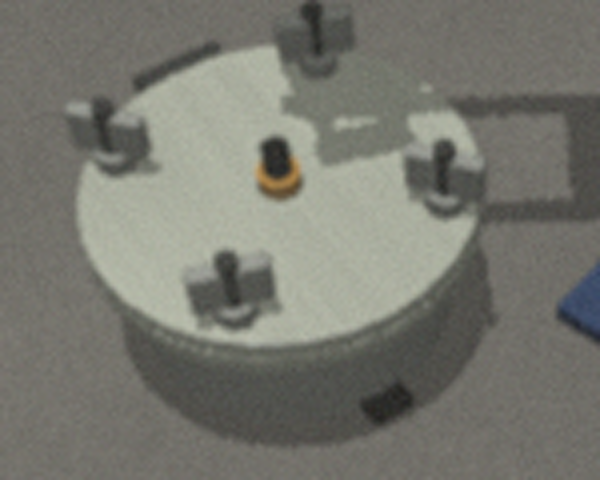

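Emit:
{"api": "move_arm", "payload": {"increments": [[-0.002,-0.007,0,-0.12,0.1],[-0.005,-0.014,0,-0.24,0.1],[-0.008,-0.022,0,-0.36,0.1],[-0.01,-0.03,0,-0.48,0.1],[-0.013,-0.038,0,-0.6,0.1],[-0.016,-0.046,0,-0.72,0.1],[-0.019,-0.054,0,-0.84,0.1],[-0.021,-0.062,0,-0.96,0.1],[-0.024,-0.07,0,-1.08,0.1],[-0.027,-0.078,0,-1.2,0.1],[-0.03,-0.086,0,-1.32,0.1],[-0.032,-0.094,0,-1.44,0.1],[-0.035,-0.102,0,-1.56,0.1],[-0.038,-0.11,0,-1.68,0.1],[-0.041,-0.118,0,-1.8,0.1],[-0.044,-0.126,0,-1.92,0.1],[-0.046,-0.134,0,-2.04,0.1],[-0.049,-0.142,0,-2.16,0.1],[-0.049,-0.142,0,-2.28,0.1],[-0.049,-0.142,0,-2.4,0.1]]}}

```text
t: 53.87
ee_pos: [0.457, -0.1134, 0.2123]
ee_rot: [1.472, 2.766, 0.017]
force: [0.0, -0.4, 0.5]
opening: 0.0411
```

```bash
python3 -c "
from h import *
go((.459,-.1145,.21,46.4))"
```

```text
t 53.87 pos [ 0.457  -0.1134  0.2123] x [-0.559  0.829 -0.002] y [0.829 0.559 0.013] z [ 0.012  0.006 -1.   ] F [ 0.  -0.4  0.5] M [ 0.01 -0.1  -0.04] op 0.0411
yang 34.0 q6 -0.85
[-0.002   0.001   0.0023] turn -0.217
```

Emit:
{"api": "move_arm", "payload": {"increments": [[-0.001,0.001,0,-0.11,0.1],[-0.002,0.001,0,-0.217,0.1],[-0.002,0.001,0,-0.217,0.1],[-0.002,0.001,0,-0.217,0.1]]}}

```text
t: 54.2
ee_pos: [0.4584, -0.1143, 0.2114]
ee_rot: [1.169, 2.908, 0.015]
force: [1.2, -0.7, -0.2]
opening: 0.0415
```

```bash
python3 -c "
from h import *
go((.459,-.1145,.108,46.4)); save('wrist','w33'); crop('w33',150,100,400,400,'w33c',2)"
```

```text
t 54.2 pos [ 0.4584 -0.1143  0.2114] x [-0.722  0.692 -0.004] y [0.692 0.722 0.012] z [ 0.011  0.006 -1.   ] F [ 1.2 -0.7 -0.2] M [ 0.05 -0.13 -0.  ] op 0.0415
yang 46.2 q6 -1.06
[-0.0002 -0.001   0.1034] turn -0.003
```

View pics/w33c.png

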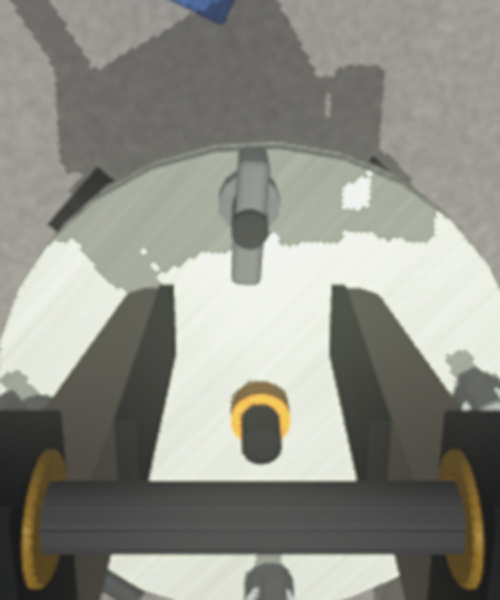

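Emit:
{"api": "move_arm", "payload": {"increments": [[0,-0.001,0.025,0,0.1],[0,-0.001,0.06,0,0.1],[0,-0.001,0.085,0,0.1],[0,-0.001,0.1,0,0.1],[0,-0.001,0.103,0,0.1],[0,-0.001,0.103,0,0.1],[0,-0.001,0.103,0,0.4],[0,-0.001,0.103,0,0.6],[0,-0.001,0.103,0,1],[0,-0.001,0.103,0,1],[0,-0.001,0.103,0,1],[0,-0.001,0.103,0,1]]}}

```text
t: 55.25
ee_pos: [0.4592, -0.1151, 0.1093]
ee_rot: [1.169, 2.906, 0.014]
force: [-2.2, -3.9, 6.6]
opening: 0.0117
```

Emit:
{"api": "move_arm", "payload": {"increments": [[0,0,0,0.05,1],[0,0,0,0.13,1],[0,0,0,0.23,1],[0,0,0,0.33,1],[0,0,0,0.43,1],[0,0,0,0.53,1],[0,0,0,0.63,1],[0,0,0,0.73,1],[0,0,0,0.83,1],[0,0,0,0.93,1],[0,0,0,1.02,1],[0,0,0,1.05,1],[0,0,0,1.05,1]]}}

```text
t: 56.33
ee_pos: [0.457, -0.1156, 0.1093]
ee_rot: [2.475, 1.932, 0.013]
force: [-7.6, -5.6, 7.4]
opening: 0.0116
```

Emit:
{"api": "move_arm", "payload": {"increments": [[0,0,0,0,0.5],[0,0,0,0,0.1],[0,0,0,0,0.1],[0,0,0,0,0.1],[0,0,-0.03,0,0.1],[0,0,-0.065,0,0.1],[0,0,-0.1,0,0.1],[0,0,-0.1,0,0.1]]}}

```text
t: 57.0
ee_pos: [0.46, -0.1168, 0.2154]
ee_rot: [2.469, 1.927, 0.023]
force: [1.6, 0.2, 0.7]
opening: 0.0411
```

```bash
python3 -c "
from h import *
go((.615,-.251,.21,43.2),(.615,-.251,.108,43.2)); save('scene','sc34'); crop('sc34',160,100,310,220,'sc34c',4)"
```

```text
t 57.0 pos [ 0.46   -0.1168  0.2154] x [0.243 0.97  0.006] y [ 0.97  -0.243  0.016] z [ 0.017  0.002 -1.   ] F [1.6 0.2 0.7] M [-0.   -0.09  0.02] op 0.0411
yang -14.1 q6 -0.01
[-0.0926  0.1828  0.0079] turn -0.999
[-0.0932  0.1812  0.1098] turn -0.999
```

View pics/sc34c.png

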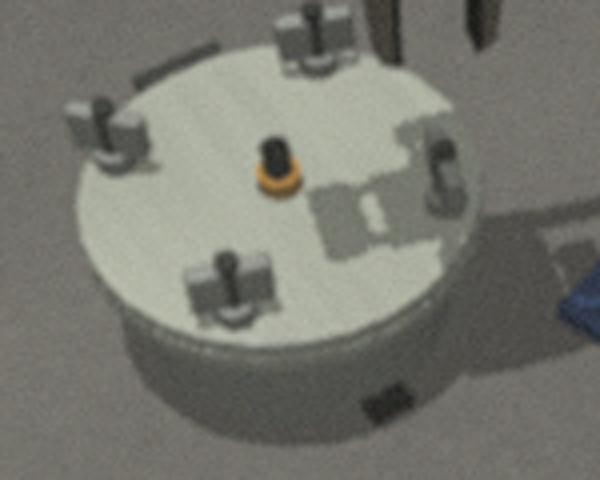

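Emit:
{"api": "move_arm", "payload": {"increments": [[-0.01,0.018,0,-0.11,0.1],[-0.022,0.042,0,-0.23,0.1],[-0.036,0.07,0,-0.35,0.1],[-0.05,0.098,0,-0.47,0.1],[-0.064,0.126,0,-0.59,0.1],[-0.078,0.152,0,-0.71,0.1],[-0.086,0.17,0,-0.83,0.1],[-0.091,0.18,0,-0.94,0.1],[-0.0926,0.183,0,-1.0,0.1],[-0.0926,0.183,0,-1.0,0.1],[-0.0926,0.183,0,-1.0,0.1]]}}

```text
t: 57.97
ee_pos: [0.6133, -0.2504, 0.213]
ee_rot: [1.246, 2.873, 0.013]
force: [-0.9, 0.2, -0.1]
opening: 0.0414
```

```bash
python3 -c "
from h import *
go((.615,-.2505,.108,43.2)); save('wrist','w35'); crop('w35',150,100,400,400,'w35c',2)"
```

```text
t 57.97 pos [ 0.6133 -0.2504  0.213 ] x [-0.683  0.73  -0.006] y [0.73  0.683 0.012] z [ 0.013  0.003 -1.   ] F [-0.9  0.2 -0.1] M [-0.07 -0.14 -0.02] op 0.0414
yang 43.1 q6 -1.15
[-0.0005 -0.      0.105 ] turn -0.002
```

View pics/w35c.png

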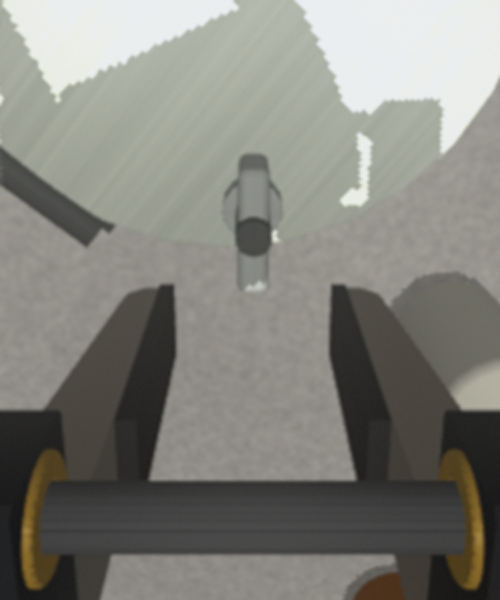

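Aligned. n3: about 1.0 rad.

Emit:
{"api": "move_arm", "payload": {"increments": [[0,0,0.025,0,0.1],[0,0,0.06,0,0.1],[0,0,0.085,0,0.1],[0,0,0.102,0,0.1],[0,0,0.105,0,0.1],[0,0,0.105,0,0.1],[0,0,0.105,0,0.4],[0,0,0.105,0,0.6],[0,0,0.105,0,1],[0,0,0.105,0,1],[0,0,0.105,0,1],[0,0,0.105,0,1]]}}

```text
t: 59.02
ee_pos: [0.615, -0.2503, 0.1094]
ee_rot: [1.245, 2.871, 0.012]
force: [-0.4, 0.4, 5.2]
opening: 0.0118
```

Emit:
{"api": "move_arm", "payload": {"increments": [[0,0,0,0.05,1],[0,0,0,0.13,1],[0,0,0,0.23,1],[0,0,0,0.33,1],[0,0,0,0.43,1],[0,0,0,0.53,1],[0,0,0,0.63,1],[0,0,0,0.73,1],[0,0,0,0.83,1],[0,0,0,0.93,1],[0,0,0,1.0,1],[0,0,0,1.0,1]]}}

```text
t: 60.02
ee_pos: [0.6163, -0.25, 0.1095]
ee_rot: [2.477, 1.919, 0.023]
force: [4.4, 1.2, -2.6]
opening: 0.0115
```

Emit:
{"api": "move_arm", "payload": {"increments": [[0,0,0,0,0.5],[0,0,0,0,0.1],[0,0,0,0,0.1],[0,0,0,0,0.1],[0,0,-0.03,0,0.1],[0,0,-0.065,0,0.1],[0,0,-0.1,0,0.1],[0,0,-0.14,0,0.1],[0,0,-0.18,0,0.1],[0,0,-0.2,0,0.1],[0,0,-0.2,0,0.1]]}}

```text
t: 60.93
ee_pos: [0.6151, -0.2515, 0.3159]
ee_rot: [2.471, 1.914, 0.03]
force: [-0.0, -0.1, 0.7]
opening: 0.0415
```

```bash
python3 -c "
from h import *
go((.537,-.216,.328,3)); save('scene','sc36'); crop('sc36',160,100,310,220,'sc36c',4)"
```

```text
t 60.93 pos [ 0.6151 -0.2515  0.3159] x [0.25  0.968 0.005] y [ 0.968 -0.25   0.024] z [ 0.025 -0.001 -1.   ] F [-0.  -0.1  0.7] M [-0.02 -0.05 -0.02] op 0.0415
yang -14.5 q6 -0.14
[ 0.015  -0.0842 -0.014 ] turn -0.305
```

View pics/sc36c.png

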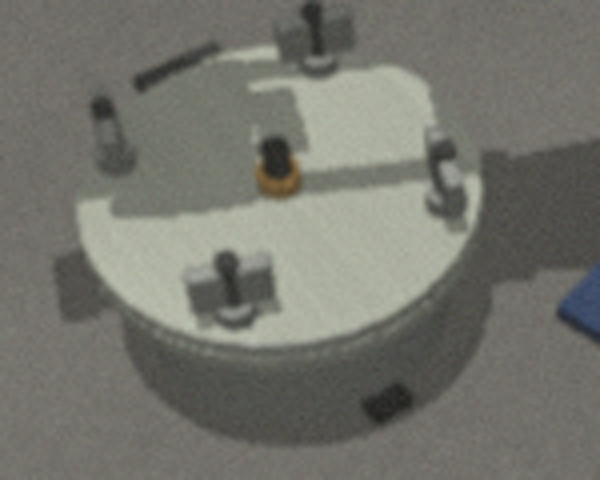

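Emit:
{"api": "move_arm", "payload": {"increments": [[0.007,-0.03,-0.005,-0.1,0.1],[0.012,-0.06,-0.01,-0.2,0.1],[0.015,-0.084,-0.014,-0.3,0.1],[0.015,-0.084,-0.014,-0.305,0.1],[0.015,-0.084,-0.014,-0.305,0.1]]}}

```text
t: 61.4
ee_pos: [0.5352, -0.2152, 0.3242]
ee_rot: [2.153, 2.268, 0.023]
force: [0.6, -0.0, 0.1]
opening: 0.0412
```

```bash
python3 -c "
from h import *
st(); save('wrist','w37'); crop('w37',150,0,400,250,'w37c',3)"
```

```text
t 61.4 pos [ 0.5352 -0.2152  0.3242] x [-0.052  0.999 -0.   ] y [0.998 0.052 0.02 ] z [ 0.02   0.001 -1.   ] F [ 0.6 -0.   0.1] M [-0.05 -0.08 -0.08] op 0.0412
```

View pics/w37c.png

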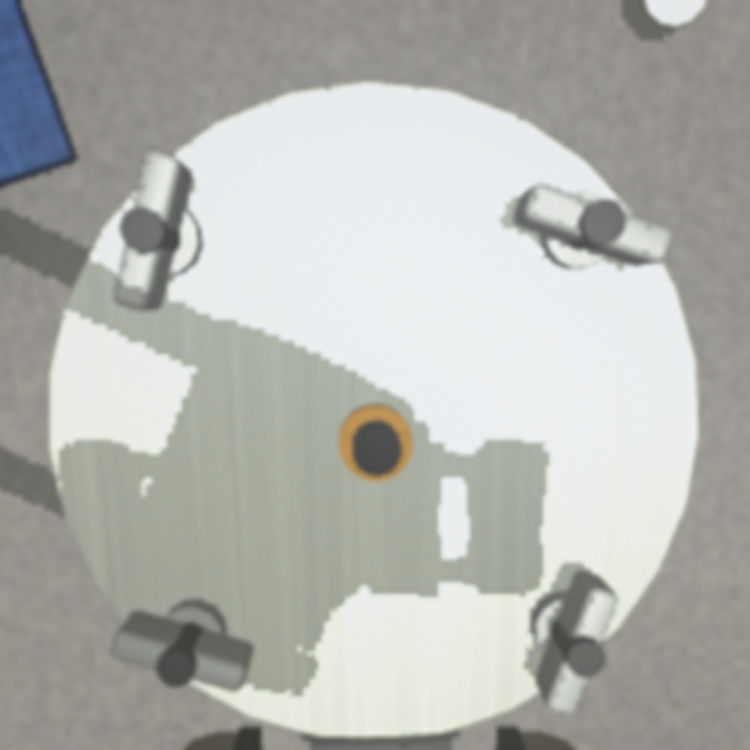

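```bash
python3 -c "
from h import *
m=load('w37')
W={'n0':[(663,245),(530,204),49],'n1':[(168,165),(140,295),139],'n2':[(122,633),(243,670),-131],'n3':[(563,700),(597,588),-41]}
for k,(a,b,z) in W.items():
    A=at_z(m,150+a[0]/3,a[1]/3,.156);B=at_z(m,150+b[0]/3,b[1]/3,.156); M=(A+B)/2; d=A-B
    an=np.degrees(np.arctan2(d[1],d[0])); print(k,'mid',M[:2],'len',np.hypot(*d[:2]),'ang',an,'turned',np.radians((z-an)%360))
"
```

```text
n0 mid [ 0.6063065  -0.10442105] len 0.04627275283166771 ang -12.744285921038857 turned 1.0776410836149077
n1 mid [ 0.461806   -0.11408104] len 0.04142392656337043 ang 76.87248384291156 turned 1.0843297130271679
n2 mid [ 0.47109855 -0.25797548] len 0.04559405286250349 ang 164.40998072612499 turned 1.1273085002557155
n3 mid [ 0.61608963 -0.2488698 ] len 0.044306346543391106 ang -100.27934033195062 turned 1.0346196672028067
```

```bash
python3 -c "
from h import *
go((.605,-.1037,.21,76),(.605,-.1037,.109,76))"
```

```text
t 61.45 pos [ 0.536  -0.2156  0.3241] x [-0.051  0.999 -0.   ] y [0.998 0.051 0.021] z [ 0.021  0.001 -1.   ] F [-0.6 -0.7 -0.8] M [-0.07 -0.07  0.01] op 0.0411
yang 2.9 q6 -0.44
[0.1083 0.0723 0.1156] turn -1.276
[0.1083 0.0702 0.2165] turn -1.276
```

Emit:
{"api": "move_arm", "payload": {"increments": [[0.02,0.014,0,-0.11,0.1],[0.045,0.03,0,-0.23,0.1],[0.07,0.048,0,-0.35,0.1],[0.09,0.06,0.01,-0.47,0.1],[0.103,0.069,0.02,-0.59,0.1],[0.108,0.072,0.04,-0.71,0.1],[0.108,0.072,0.06,-0.83,0.1],[0.108,0.072,0.08,-0.95,0.1],[0.108,0.072,0.1,-1.07,0.1],[0.108,0.072,0.116,-1.19,0.1],[0.108,0.072,0.116,-1.276,0.1],[0.108,0.072,0.116,-1.276,0.1],[0.108,0.072,0.116,-1.276,0.1]]}}

```text
t: 62.53
ee_pos: [0.6052, -0.1041, 0.2085]
ee_rot: [0.386, 3.098, 0.005]
force: [-0.2, -0.1, 0.5]
opening: 0.0414
```

```bash
python3 -c "
from h import *
go((.605,-.1037,.109,76)); save('wrist','w38'); crop('w38',150,100,400,400,'w38c',2)"
```

```text
t 62.53 pos [ 0.6052 -0.1041  0.2085] x [-0.969  0.245 -0.019] y [0.245 0.969 0.006] z [ 0.019  0.001 -1.   ] F [-0.2 -0.1  0.5] M [ 0.01 -0.14 -0.  ] op 0.0414
yang 75.8 q6 -1.5
[ 0.0022 -0.0002  0.0995] turn -0.004
```

View pics/w38c.png

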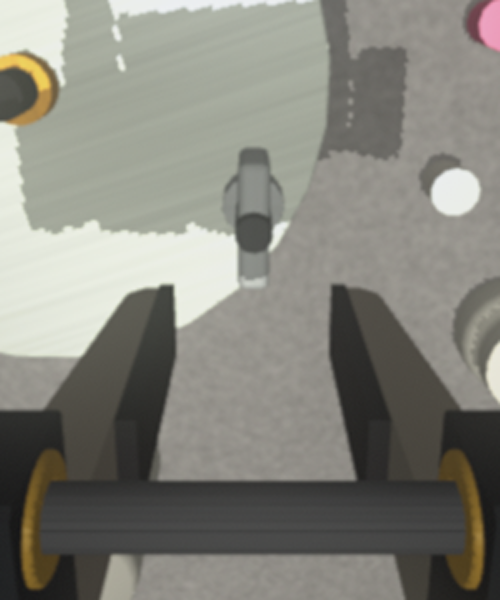

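Emit:
{"api": "move_arm", "payload": {"increments": [[0.001,0,0.025,0,0.1],[0.002,0,0.06,0,0.1],[0.002,0,0.085,0,0.1],[0.002,0,0.097,0,0.1],[0.002,0,0.099,0,0.1],[0.002,0,0.099,0,0.1],[0.002,0,0.099,0,0.4],[0.002,0,0.099,0,0.6],[0.002,0,0.099,0,1],[0.002,0,0.099,0,1],[0.002,0,0.099,0,1],[0.002,0,0.099,0,1]]}}

```text
t: 63.58
ee_pos: [0.6061, -0.1035, 0.111]
ee_rot: [0.386, 3.096, 0.005]
force: [-0.2, 0.6, 5.6]
opening: 0.0118
```

Emit:
{"api": "move_arm", "payload": {"increments": [[0,0,0,0.05,1],[0,0,0,0.14,1],[0,0,0,0.24,1],[0,0,0,0.34,1],[0,0,0,0.44,1],[0,0,0,0.54,1],[0,0,0,0.64,1],[0,0,0,0.74,1],[0,0,0,0.84,1],[0,0,0,0.94,1],[0,0,0,1.02,1],[0,0,0,1.08,1],[0,0,0,1.12,1],[0,0,0,1.15,1],[0,0,0,1.15,1]]}}

```text
t: 64.83
ee_pos: [0.606, -0.1035, 0.1111]
ee_rot: [2.012, 2.392, 0.022]
force: [0.9, 1.4, 1.1]
opening: 0.0122
```

```bash
python3 -c "
from h import *
st()"
```

```text
t 64.83 pos [ 0.606  -0.1035  0.1111] x [-0.171  0.985 -0.003] y [0.985 0.171 0.021] z [ 0.022  0.    -1.   ] F [0.9 1.4 1.1] M [-0.14  0.1   0.47] op 0.0122
```

Emit:
{"api": "move_arm", "payload": {"increments": [[0,0,0,0,0.5],[0,0,0,0,0.1],[0,0,0,0,0.1],[0,0,0,0,0.1],[0,0,-0.03,0,0.1],[0,0,-0.065,0,0.1],[0,0,-0.1,0,0.1],[0,0,-0.1,0,0.1]]}}

```text
t: 65.5
ee_pos: [0.6075, -0.1043, 0.2182]
ee_rot: [2.006, 2.385, 0.03]
force: [2.3, 0.2, 0.2]
opening: 0.0412
```

```bash
python3 -c "
from h import *
go((.4695,-.261,.21,74),(.4695,-.261,.109,74))"
```

```text
t 65.5 pos [ 0.6075 -0.1043  0.2182] x [-0.171  0.985 -0.007] y [0.985 0.171 0.031] z [ 0.031 -0.001 -1.   ] F [2.3 0.2 0.2] M [-0.04 -0.12 -0.  ] op 0.0412
yang 9.9 q6 -0.35
[-0.1307 -0.163   0.0041] turn -1.119
[-0.1301 -0.1661  0.105 ] turn -1.119
```

Emit:
{"api": "move_arm", "payload": {"increments": [[-0.013,-0.016,0,-0.11,0.1],[-0.03,-0.037,0,-0.23,0.1],[-0.05,-0.062,0,-0.35,0.1],[-0.07,-0.087,0,-0.47,0.1],[-0.09,-0.112,0,-0.59,0.1],[-0.108,-0.135,0,-0.71,0.1],[-0.122,-0.152,0.004,-0.83,0.1],[-0.13,-0.162,0.004,-0.95,0.1],[-0.1305,-0.163,0.004,-1.07,0.1],[-0.1305,-0.163,0.004,-1.119,0.1],[-0.1305,-0.163,0.004,-1.119,0.1],[-0.1305,-0.163,0.004,-1.119,0.1]]}}

```text
t: 66.5
ee_pos: [0.4694, -0.2608, 0.21]
ee_rot: [0.437, 3.079, 0.005]
force: [0.6, -0.0, 0.4]
opening: 0.0414
```

```bash
python3 -c "
from h import *
go((.4695,-.261,.109,74)); save('wrist','w39'); crop('w39',150,100,400,400,'w39c',2)"
```

```text
t 66.5 pos [ 0.4694 -0.2608  0.21  ] x [-0.96   0.278 -0.031] y [0.278 0.961 0.008] z [ 0.031 -0.001 -1.   ] F [ 0.6 -0.   0.4] M [ 0.06 -0.08  0.03] op 0.0414
yang 73.9 q6 -1.82
[ 0.003  -0.0009  0.1009] turn -0.002
```

View pics/w39c.png

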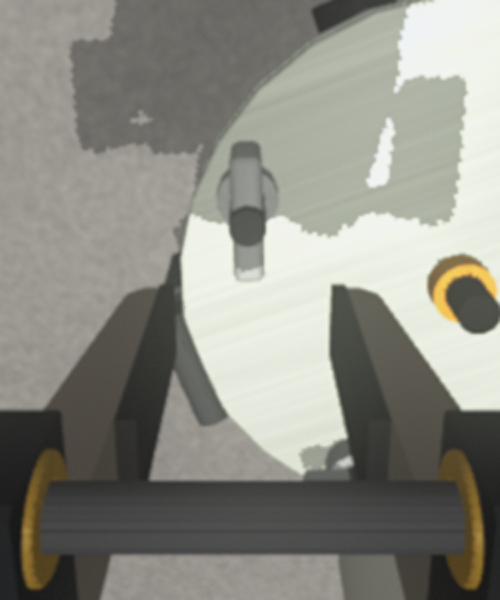

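Well aligned. Descend, grip, turn n2 to the stop.

Emit:
{"api": "move_arm", "payload": {"increments": [[0.001,-0.001,0.025,0,0.1],[0.002,-0.001,0.06,0,0.1],[0.003,-0.001,0.085,0,0.1],[0.003,-0.001,0.099,0,0.1],[0.003,-0.001,0.101,0,0.1],[0.003,-0.001,0.101,0,0.1],[0.003,-0.001,0.101,0,0.4],[0.003,-0.001,0.101,0,0.6],[0.003,-0.001,0.101,0,1],[0.003,-0.001,0.101,0,1],[0.003,-0.001,0.101,0,1],[0.003,-0.001,0.101,0,1]]}}

```text
t: 67.55
ee_pos: [0.4697, -0.2622, 0.1098]
ee_rot: [0.435, 3.079, 0.001]
force: [-2.4, -4.4, 2.3]
opening: 0.0118
```

Emit:
{"api": "move_arm", "payload": {"increments": [[0,0,0,0.05,1],[0,0,0,0.14,1],[0,0,0,0.24,1],[0,0,0,0.34,1],[0,0,0,0.44,1],[0,0,0,0.54,1],[0,0,0,0.64,1],[0,0,0,0.74,1],[0,0,0,0.84,1],[0,0,0,0.94,1],[0,0,0,1.02,1],[0,0,0,1.08,1],[0,0,0,1.12,1],[0,0,0,1.13,1],[0,0,0,1.13,1]]}}

```text
t: 68.8
ee_pos: [0.4688, -0.2631, 0.11]
ee_rot: [2.019, 2.372, 0.025]
force: [-4.2, -5.1, -1.0]
opening: 0.0126
```

```bash
python3 -c "
from h import *
st()"
```

```text
t 68.8 pos [ 0.4688 -0.2631  0.11  ] x [-0.16   0.987 -0.01 ] y [0.987 0.16  0.029] z [ 0.031 -0.005 -1.   ] F [-4.2 -5.1 -1. ] M [-1.12  0.8   0.46] op 0.0126
```

Emit:
{"api": "move_arm", "payload": {"increments": [[0,0,0,0,0.5],[0,0,0,0,0.1],[0,0,0,0,0.1],[0,0,0,0,0.1],[0,0,-0.03,0,0.1],[0,0,-0.065,0,0.1],[0,0,-0.1,0,0.1],[0,0,-0.1,0,0.1]]}}

```text
t: 69.47
ee_pos: [0.469, -0.2642, 0.2165]
ee_rot: [2.013, 2.365, 0.028]
force: [1.1, -0.4, 0.3]
opening: 0.0413
```

```bash
python3 -c "
from h import *
go((.458,-.1153,.21,-13.5),(.458,-.1153,.109,-13.5))"
```

```text
t 69.47 pos [ 0.469  -0.2642  0.2165] x [-0.16   0.987 -0.016] y [0.986 0.16  0.037] z [ 0.039 -0.01  -0.999] F [ 1.1 -0.4  0.3] M [-0.05 -0.11  0.01] op 0.0413
yang 9.2 q6 -0.69
[0.1489 0.0128 0.0046] turn 0.397
[0.1505 0.009  0.1055] turn 0.397
```

Emit:
{"api": "move_arm", "payload": {"increments": [[0.015,0.001,0,0.08,0.1],[0.04,0.003,0,0.16,0.1],[0.07,0.006,0,0.24,0.1],[0.1,0.009,0,0.32,0.1],[0.125,0.011,0.003,0.38,0.1],[0.142,0.012,0.004,0.397,0.1],[0.149,0.013,0.004,0.397,0.1],[0.149,0.013,0.004,0.397,0.1],[0.149,0.013,0.004,0.397,0.1]]}}

```text
t: 70.22
ee_pos: [0.4585, -0.1154, 0.2107]
ee_rot: [2.44, 1.926, 0.038]
force: [-0.1, -0.2, -0.3]
opening: 0.0418
```

```bash
python3 -c "
from h import *
go((.458,-.1153,.109,-13.5)); save('wrist','w40'); crop('w40',150,100,400,400,'w40c',2)"
```

```text
t 70.22 pos [ 0.4585 -0.1154  0.2107] x [ 0.232  0.973 -0.001] y [ 0.972 -0.232  0.041] z [ 0.04  -0.01  -0.999] F [-0.1 -0.2 -0.3] M [-0.01 -0.07  0.01] op 0.0418
yang -13.4 q6 -0.02
[ 0.     -0.0047  0.1016] turn 0.001
```

View pics/w40c.png

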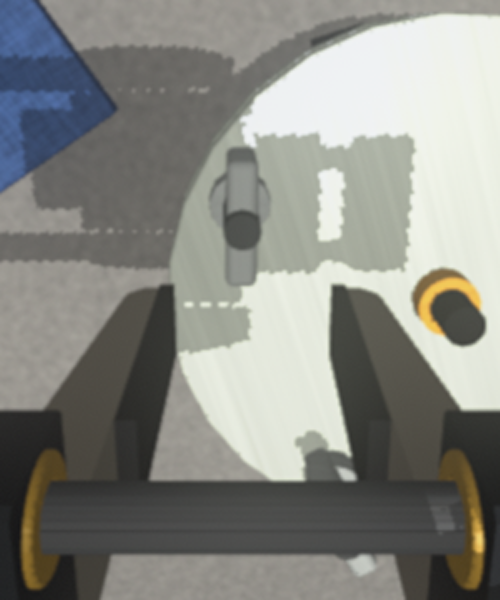

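Emit:
{"api": "move_arm", "payload": {"increments": [[0,-0.001,0.025,0,0.1],[0,-0.003,0.06,0,0.1],[0,-0.004,0.085,0,0.1],[0,-0.0047,0.1,0,0.1],[0,-0.0047,0.1015,0,0.1],[0,-0.0047,0.1015,0,0.1],[0,-0.0047,0.1015,0,0.4],[0,-0.0047,0.1015,0,0.6],[0,-0.0047,0.1015,0,1],[0,-0.0047,0.1015,0,1],[0,-0.0047,0.1015,0,1],[0,-0.0047,0.1015,0,1]]}}

```text
t: 71.27
ee_pos: [0.458, -0.1158, 0.1098]
ee_rot: [2.441, 1.925, 0.038]
force: [-2.4, 0.7, 6.5]
opening: 0.0122
```

Emit:
{"api": "move_arm", "payload": {"increments": [[0,0,0,0.05,1],[0,0,0,0.14,1],[0,0,0,0.24,1],[0,0,0,0.34,1],[0,0,0,0.44,1],[0,0,0,0.54,1],[0,0,0,0.64,1],[0,0,0,0.74,1],[0,0,0,0.84,1],[0,0,0,0.94,1],[0,0,0,1.02,1],[0,0,0,1.08,1],[0,0,0,1.12,1],[0,0,0,1.14,1],[0,0,0,1.14,1]]}}

```text
t: 72.52
ee_pos: [0.4566, -0.1145, 0.1098]
ee_rot: [3.114, 0.304, 0.057]
force: [-3.4, 6.9, 3.9]
opening: 0.0119
```

```bash
python3 -c "
from h import *
st()"
```

```text
t 72.52 pos [ 0.4566 -0.1145  0.1098] x [0.98  0.193 0.035] y [ 0.193 -0.981  0.016] z [ 0.037 -0.009 -0.999] F [-3.4  6.9  3.9] M [1.25 0.84 0.4 ] op 0.0119
```

Emit:
{"api": "move_arm", "payload": {"increments": [[0,0,0,0,0.5],[0,0,0,0,0.1],[0,0,0,0,0.1],[0,0,0,0,0.1],[0,0,-0.03,0,0.1],[0,0,-0.065,0,0.1],[0,0,-0.1,0,0.1],[0,0,-0.1,0,0.1]]}}

```text
t: 73.18
ee_pos: [0.4566, -0.1147, 0.2159]
ee_rot: [3.111, 0.303, 0.071]
force: [1.0, -0.8, 1.2]
opening: 0.0412
```

```bash
python3 -c "
from h import *
go((.6155,-.2502,.21,-12),(.6155,-.2502,.109,-12))"
```

```text
t 73.18 pos [ 0.4566 -0.1147  0.2159] x [0.98  0.193 0.043] y [ 0.193 -0.981  0.02 ] z [ 0.047 -0.011 -0.999] F [ 1.  -0.8  1.2] M [-0.06 -0.03  0.03] op 0.0412
yang -78.9 q6 1.13
[0.1293 0.1634 0.0148] turn -1.167
[0.1249 0.1614 0.1157] turn -1.167
```

Emit:
{"api": "move_arm", "payload": {"increments": [[0.013,0.016,0,-0.11,0.1],[0.03,0.037,0,-0.23,0.1],[0.05,0.062,0.003,-0.35,0.1],[0.07,0.087,0.006,-0.47,0.1],[0.09,0.112,0.009,-0.59,0.1],[0.108,0.136,0.012,-0.71,0.1],[0.121,0.153,0.014,-0.83,0.1],[0.129,0.163,0.015,-0.95,0.1],[0.129,0.163,0.015,-1.07,0.1],[0.129,0.163,0.015,-1.167,0.1],[0.129,0.163,0.015,-1.167,0.1],[0.129,0.163,0.015,-1.167,0.1]]}}

```text
t: 74.18
ee_pos: [0.615, -0.2499, 0.2093]
ee_rot: [2.415, 1.949, 0.045]
force: [0.9, 0.7, -0.4]
opening: 0.0413
```

```bash
python3 -c "
from h import *
go((.6155,-.2502,.109,-12)); save('wrist','w41'); crop('w41',150,100,400,400,'w41c',2)"
```

```text
t 74.18 pos [ 0.615  -0.2499  0.2093] x [ 0.211  0.977 -0.001] y [ 0.976 -0.211  0.047] z [ 0.046 -0.011 -0.999] F [ 0.9  0.7 -0.4] M [-0.03 -0.02 -0.04] op 0.0413
yang -12.2 q6 -0.18
[-1.000e-04 -4.200e-03  1.002e-01] turn -0.003
```

View pics/w41c.png

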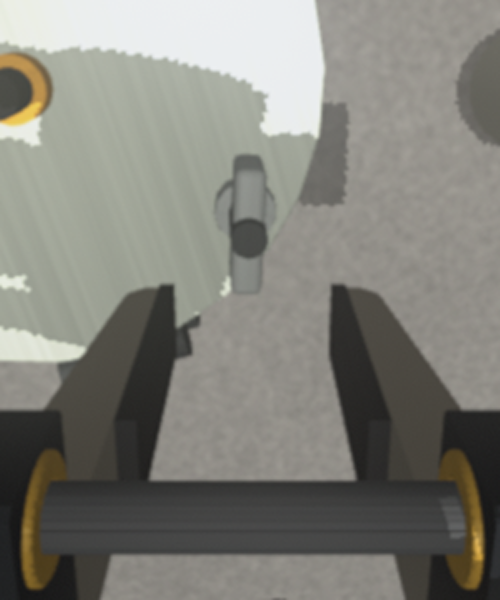

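Emit:
{"api": "move_arm", "payload": {"increments": [[0,-0.001,0.025,0,0.1],[0,-0.003,0.06,0,0.1],[0,-0.004,0.085,0,0.1],[0,-0.0042,0.098,0,0.1],[0,-0.0042,0.1,0,0.1],[0,-0.0042,0.1,0,0.1],[0,-0.0042,0.1,0,0.4],[0,-0.0042,0.1,0,0.6],[0,-0.0042,0.1,0,1],[0,-0.0042,0.1,0,1],[0,-0.0042,0.1,0,1],[0,-0.0042,0.1,0,1]]}}

```text
t: 75.23
ee_pos: [0.6173, -0.2505, 0.1107]
ee_rot: [2.413, 1.947, 0.048]
force: [5.4, -0.3, 2.8]
opening: 0.0125
```

Emit:
{"api": "move_arm", "payload": {"increments": [[0,0,0,0.05,1],[0,0,0,0.14,1],[0,0,0,0.24,1],[0,0,0,0.34,1],[0,0,0,0.44,1],[0,0,0,0.54,1],[0,0,0,0.64,1],[0,0,0,0.74,1],[0,0,0,0.84,1],[0,0,0,0.94,1],[0,0,0,1.02,1],[0,0,0,1.08,1],[0,0,0,1.14,1],[0,0,0,1.17,1],[0,0,0,1.17,1]]}}

```text
t: 76.48
ee_pos: [0.6184, -0.2515, 0.111]
ee_rot: [3.108, 0.291, 0.079]
force: [5.8, -4.6, -5.2]
opening: 0.0125
```

```bash
python3 -c "
from h import *
st()"
```

```text
t 76.48 pos [ 0.6184 -0.2515  0.111 ] x [0.981 0.186 0.049] y [ 0.185 -0.983  0.023] z [ 0.052 -0.014 -0.999] F [ 5.8 -4.6 -5.2] M [-0.56 -0.73  0.39] op 0.0125
```

Emit:
{"api": "move_arm", "payload": {"increments": [[0,0,0,0,0.5],[0,0,0,0,0.1],[0,0,0,0,0.1],[0,0,0,0,0.1],[0,0,-0.03,0,0.1],[0,0,-0.065,0,0.1],[0,0,-0.1,0,0.1],[0,0,-0.14,0,0.1],[0,0,-0.18,0,0.1],[0,0,-0.21,0,0.1],[0,0,-0.21,-0.1,0.1],[0,0,-0.21,-0.1,0.1]]}}

```text
t: 77.48
ee_pos: [0.6081, -0.2488, 0.3234]
ee_rot: [3.084, 0.452, 0.083]
force: [0.0, -0.6, -0.3]
opening: 0.0414
```

```bash
python3 -c "
from h import *
go((.537,-.216,.328,3))"
```

```text
t 77.48 pos [ 0.6081 -0.2488  0.3234] x [0.957 0.287 0.049] y [ 0.286 -0.958  0.031] z [ 0.056 -0.015 -0.998] F [ 0.  -0.6 -0.3] M [0.03 0.02 0.05] op 0.0414
yang -73.4 q6 0.88
[-0.0584 -0.0516 -0.0091] turn -1.333
```

Emit:
{"api": "move_arm", "payload": {"increments": [[-0.02,-0.02,0,-0.12,0.1],[-0.04,-0.04,-0.005,-0.24,0.1],[-0.058,-0.052,-0.009,-0.36,0.1],[-0.058,-0.052,-0.009,-0.48,0.1],[-0.058,-0.052,-0.009,-0.6,0.1],[-0.058,-0.052,-0.009,-0.72,0.1],[-0.058,-0.052,-0.009,-0.84,0.1],[-0.058,-0.052,-0.009,-0.96,0.1],[-0.058,-0.052,-0.009,-1.08,0.1],[-0.058,-0.052,-0.009,-1.2,0.1],[-0.058,-0.052,-0.009,-1.33,0.1],[-0.058,-0.052,-0.009,-1.33,0.1],[-0.058,-0.052,-0.009,-1.33,0.1]]}}

```text
t: 78.57
ee_pos: [0.5366, -0.2152, 0.3266]
ee_rot: [2.137, 2.235, 0.041]
force: [-0.1, -0.1, 0.6]
opening: 0.0415
```

```bash
python3 -c "
from h import *
st(); save('wrist','w42'); crop('w42',150,0,400,250,'w42c',3); save('side','s42'); save('scene','sc42')"
```

```text
t 78.57 pos [ 0.5366 -0.2152  0.3266] x [-0.044  0.999 -0.017] y [0.998 0.045 0.053] z [ 0.054 -0.015 -0.998] F [-0.1 -0.1  0.6] M [-0.   -0.04  0.07] op 0.0415
```

View pics/w42c.png

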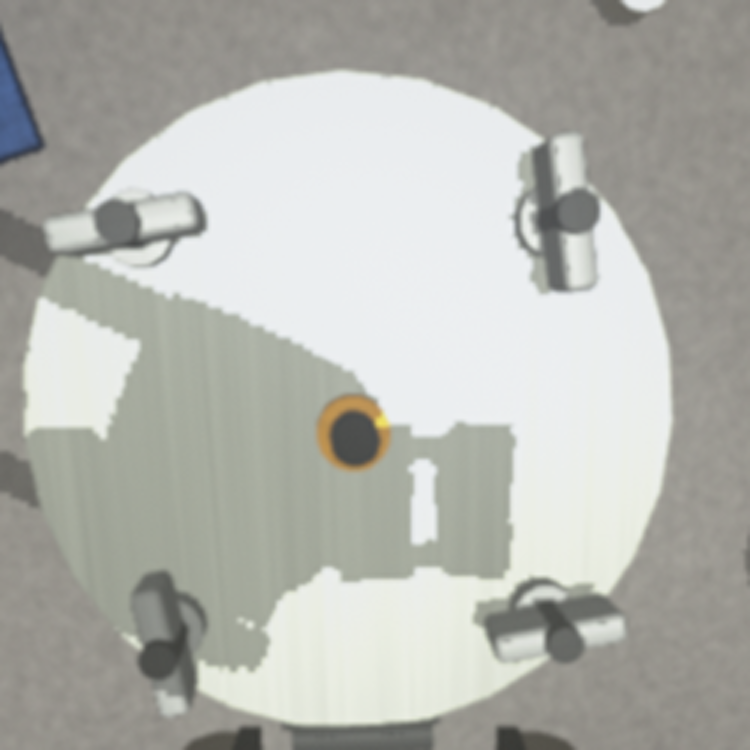

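View pics/s42.png

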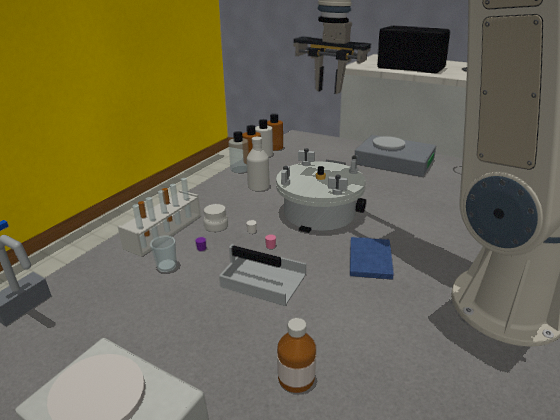

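View pics/sc42.png

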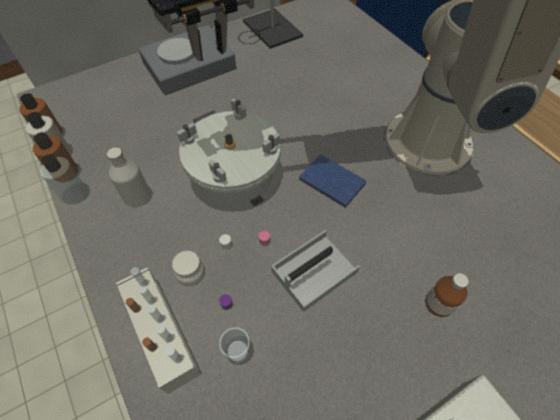

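```bash
python3 -c "
from h import *
m=load('w42')
W={'n0':[(578,283),(566,142),49],'n1':[(195,208),(52,238),139],'n2':[(152,582),(176,706),-131],'n3':[(492,642),(618,617),-41]}
for k,(a,b,z) in W.items():
    A=at_z(m,150+a[0]/3,a[1]/3,.156);B=at_z(m,150+b[0]/3,b[1]/3,.156); d=A-B
    an=np.degrees(np.arctan2(d[1],d[0])); print(k,'turned',np.radians((z-an)%360))
P=cloud(m); q=P[(abs(P[...,2]-.112)<.02)&(m['d']>0)&(np.hypot(P[...,0]-.537,P[...,1]+.183)<.115)]
for _ in range(3):
    c=q.mean(0); n=np.linalg.svd(q-c,full_matrices=False)[2][2]; q=q[abs((q-c)@n)<.003]
print('lid plane',c,n)
m=load('sc42'); P=cloud(m); q=P[(abs(P[...,2]-.112)<.02)&(m['d']>0)&(np.hypot(P[...,0]-.537,P[...,1]+.183)<.115)]
for _ in range(3):
    c=q.mean(0); n=np.linalg.svd(q-c,full_matrices=False)[2][2]; q=q[abs((q-c)@n)<.003]
print('lid plane',c,n)
for u,v in [(327,251),(288,279)]: print('bar',at_d(m,u,v,0))
"
```

```text
n0 turned 2.233081524885247
n1 turned 2.184311209701009
n2 turned 2.260700700300921
n3 turned 2.191536208305832
lid plane [ 0.53505426 -0.17581459  0.11290811] [ 7.13737567e-04  6.12668142e-04 -9.99999558e-01]
lid plane [ 0.54041991 -0.17924737  0.11112529] [5.36612548e-04 1.27324232e-03 9.99999045e-01]
bar [0.48531787 0.17182988 0.0747012 ]
bar [0.5926136  0.18346369 0.07474865]
```

All nuts read about 2.2 rad, the lid plane is level, the tray is flat, and the gripper is clear. Handing in.

```bash
python3 -c "
from plant import arm
print(arm.close_job())"
```

```text
the job is handed in; nothing more can be done
None
```

I finished the job and handed it in at about 79 s of the 210 s allowed; no verdict was reported.

**What I did**
- **Stoppers and tray:** I carried the tray over the pot and tipped it by easing the grip near the rear end of its bar. All four stoppers on it went in, and I pressed the tray flat again on the bench. I then added the three black bench stoppers by hand. The pink, purple and white look-alikes were not handled.
- **Lid and nuts:** I pushed the lid shut and tightened the nuts in the order nut0, nut2, nut1, nut3. The first pass took each to about 1.03–1.13 rad. The second pass took each to its stop.

**Last checks**
- **In the pot:** the picture just before the lid closed showed seven stoppers inside.
- **Nuts:** my image readings were 2.23, 2.18, 2.26 and 2.19 rad for nut0 to nut3. Two are slightly over the 2.2 stop, which is measuring error.
- **Lid:** its plane is level to within about 0.001 rad.
- **Tray:** the grip bar's top is at 74.7 mm at both ends, so the tray is flat, about 0.35 m from the pot.
- **Bystanders:** the bottle, jar and beaker look unmoved in the last pictures; I did not measure them.
- **Gripper:** it is clear of everything.

**What went wrong or disagreed**
- **Fingertip height:** the real fingertips sit about 20 to 22 mm above the reported TCP. My first two tries at a bench stopper therefore closed on nothing, and I corrected for the offset afterwards.
- **Lid force:** pressing the lid home briefly reached 39 N on the tool.
- **Tool tilt:** the tool drifted to a tilt of about 0.05 rad by the end, with no effect that I could see.

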